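# Grade a coil spring on the tester and sort it through the carousel chute

## Task

Take any one of the three springs from the wooden board, stand it on the round plate of the spring tester, pull the lever down until it is level with its mark and hold it there a second while you read the dial (a second, thin hand stays at the highest reading). Then let the lever swing back up, turn the carousel so that the compartment with the same number of dots as the dial showed lies under the chute, and drop the spring down the chute into it. Leave the other two springs standing on the board.

Things in the scene. Friction and masses are not known exactly. Their poses are not given: they have to be found in the camera images.
- spring_a: one of three steel coil springs that look alike but differ in stiffness (which is which is not known); outer diameter 36 mm, free length 70 mm, 60 g, standing upright on the wooden board at the start; origin at the centre of its underside when uncompressed, z along its axis. Grip it across the upper two thirds; its lower end gives a little when set down
- spring_b: one of three steel coil springs that look alike but differ in stiffness (which is which is not known); outer diameter 36 mm, free length 70 mm, 60 g, standing upright on the wooden board at the start; origin at the centre of its underside when uncompressed, z along its axis. Grip it across the upper two thirds; its lower end gives a little when set down
- spring_c: one of three steel coil springs that look alike but differ in stiffness (which is which is not known); outer diameter 36 mm, free length 70 mm, 60 g, standing upright on the wooden board at the start; origin at the centre of its underside when uncompressed, z along its axis. Grip it across the upper two thirds; its lower end gives a little when set down
- rest_board: thin wooden board, 42 mm along its x, 165 mm along its y, 7 mm thick, fixed; the springs stand on it in a row along its y, 56 mm apart; origin at the centre of its underside
- tester: grey spring tester, fixed, origin on the table under the centre of its round plate; its x axis points from the plate to the lever pivot, away from the robot. Base up to 20 mm high; the pivot fork stands 80 mm behind the plate, 115 mm high; the dial 113 mm to the plate's right (-y), up to 90 mm high
- load_plate: round aluminium plate of the tester on which the spring stands, 58 mm across, with a 4 mm high rim of 42 mm inner diameter that locates the spring; origin at the centre of its upper face, inside the rim, 36 mm above the table. It sinks 1 mm per 10 N
- press_lever (a joint): press lever hinged about the tester's y axis: 0 = up, leaning 17 degrees back; grows as it is pulled down toward the robot; 1.868 rad = level = the mark (white lines on lever and fork meet; the spring is then about 52 mm long); stop at 1.927. It meets a spring at about 1.64. It swings back up when let go; holding it at the mark takes about 2 N at the crossbar plus half the spring's force
- lever_handle (a point): centre of the black round crossbar at the end of the lever, 46 mm long along the tester's y, 24 mm thick, 168 mm from the pivot; 262 mm above the table and 129 mm behind the plate's centre when the lever is up, 101 mm at the mark. Gripped by its two ends from above it can be swung in an arc, turning between the fingers
- lever_pivot (a point): hinge axis of the lever, 80 mm behind the plate's centre, 101 mm above the table; the axis is the tester's y axis
- dial_needle (a joint): black needle of the force dial: 0 = no load (lower left), 0.2356 rad clockwise per newton on the plate, 20 N at lower right. Long radial lines at 7 N (1.65 rad) and 13 N (3.06 rad) divide the white face into fields with one, two and three dots. The spring's weight reads about 0.6 N; with the lever at the mark the needle stands well inside one field
- max_hand (a joint): thin steel hand on the same axis and scale as the needle; the needle pushes it along and it stays at the highest reading, so it still shows the test after the lever is let go (within 0.1 rad); 0 at the start
- dial_centre (a point): centre of the dial's face, 83 mm across, tilted 34 degrees toward the robot
- carousel_base: fixed base of the carousel, 198 mm across, with a clear fixed cover over the drum, held by a post at its far side (+x of its frame), and the chute on its near side; origin under the drum axis, z up
- drum (a joint): plywood drum of six compartments, positive counter-clockwise from above. At 0 an unmarked one lies under the chute; -1.047 brings the one-dot compartment under the chute, +1.047 the two-dot, +2.094 the three-dot (dark 8 mm studs on the drum's flange beside each). Up to 0.1 rad off centre the spring still falls in. It stays where it is left; limits +-3.1
- knob_grip (a point): grip point of the black bar knob on the drum axis, 140 mm above the table; the bar, 54 mm long, 13 mm thick, spans 122 to 150 mm above the table and lies along the x axis of this point, which turns with the drum (at drum value 0 along the carousel base's x, toward the chute). A turn over 1.5 rad may take two grasps
- chute_mouth (a point): centre of the chute's upper rim, 112 mm above the table, 56 mm in front of the drum axis: funnel 62 mm wide at the rim inside, narrowing to 45 mm; the compartment floor lies 16 mm above the table, so a spring in a compartment ends below the cover
- bin_one (a point): centre of the floor of the one-dot compartment, 56 mm from the drum axis, 16 mm above the table
- bin_two (a point): centre of the floor of the two-dot compartment, as above
- bin_three (a point): centre of the floor of the three-dot compartment, as above
Mind the look-alikes: they are no part of the job. Leave any purple look-alike of the spring_c alone.

How it is judged (in metres and radians):
On the way:
1. a spring stands on the tester's plate and is held compressed with the lever at its mark (within 0.04 rad of level) (value of joint press_lever between 1.8275 and 1.9075 rad and ((contact force between spring_a and load_plate above 3 N and horizontal distance between spring_a and load_plate below 0.008 m and angle between spring_a's own z axis and vertical below 0.15 rad) or (contact force between spring_b and load_plate above 3 N and horizontal distance between spring_b and load_plate below 0.008 m and angle between spring_b's own z axis and vertical below 0.15 rad) or (contact force between spring_c and load_plate above 3 N and horizontal distance between spring_c and load_plate below 0.008 m and angle between spring_c's own z axis and vertical below 0.15 rad))), for 0.5 s.
At the end, for the whole second after the job is handed in: The tested spring rests in the compartment whose dot count matches the dial field in which the maximum hand stands (within 30 mm of that compartment's centre, on its floor); the other two springs still stand upright on the board within 12 mm of where they began (((value of joint max_hand below 1.65 rad and ((horizontal distance between spring_a and bin_one below 0.03 m and height (world z) of spring_a below 0.045 m and linear speed of spring_a below 0.03 m/s and distance of each of spring_b, spring_c from where it was at the start of the episode below 0.012 m and angle between each of spring_b, spring_c's own z axis and vertical below 0.1 rad) or (horizontal distance between spring_b and bin_one below 0.03 m and height (world z) of spring_b below 0.045 m and linear speed of spring_b below 0.03 m/s and distance of each of spring_a, spring_c from where it was at the start of the episode below 0.012 m and angle between each of spring_a, spring_c's own z axis and vertical below 0.1 rad) or (horizontal distance between spring_c and bin_one below 0.03 m and height (world z) of spring_c below 0.045 m and linear speed of spring_c below 0.03 m/s and distance of each of spring_a, spring_b from where it was at the start of the episode below 0.012 m and angle between each of spring_a, spring_b's own z axis and vertical below 0.1 rad))) or (value of joint max_hand between 1.65 and 3.06 rad and ((horizontal distance between spring_a and bin_two below 0.03 m and height (world z) of spring_a below 0.045 m and linear speed of spring_a below 0.03 m/s and distance of each of spring_b, spring_c from where it was at the start of the episode below 0.012 m and angle between each of spring_b, spring_c's own z axis and vertical below 0.1 rad) or (horizontal distance between spring_b and bin_two below 0.03 m and height (world z) of spring_b below 0.045 m and linear speed of spring_b below 0.03 m/s and distance of each of spring_a, spring_c from where it was at the start of the episode below 0.012 m and angle between each of spring_a, spring_c's own z axis and vertical below 0.1 rad) or (horizontal distance between spring_c and bin_two below 0.03 m and height (world z) of spring_c below 0.045 m and linear speed of spring_c below 0.03 m/s and distance of each of spring_a, spring_b from where it was at the start of the episode below 0.012 m and angle between each of spring_a, spring_b's own z axis and vertical below 0.1 rad))) or (value of joint max_hand above 3.06 rad and ((horizontal distance between spring_a and bin_three below 0.03 m and height (world z) of spring_a below 0.045 m and linear speed of spring_a below 0.03 m/s and distance of each of spring_b, spring_c from where it was at the start of the episode below 0.012 m and angle between each of spring_b, spring_c's own z axis and vertical below 0.1 rad) or (horizontal distance between spring_b and bin_three below 0.03 m and height (world z) of spring_b below 0.045 m and linear speed of spring_b below 0.03 m/s and distance of each of spring_a, spring_c from where it was at the start of the episode below 0.012 m and angle between each of spring_a, spring_c's own z axis and vertical below 0.1 rad) or (horizontal distance between spring_c and bin_three below 0.03 m and height (world z) of spring_c below 0.045 m and linear speed of spring_c below 0.03 m/s and distance of each of spring_a, spring_b from where it was at the start of the episode below 0.012 m and angle between each of spring_a, spring_b's own z axis and vertical below 0.1 rad))))); the robot touches nothing.
It also fails if it takes over 72 s, if anything falls off the work surface, if the arm or the gripper's body presses on something with over 40 N, if the wrist force passes 120 N, or if a joint passes its speed limit or range.

## Robot

A 6-joint arm with a two-finger parallel gripper is mounted at the origin on a cart in front of the work surface, level with it; the furniture and walls round the work are solid. World frame = base frame: x ahead of the robot, y to its left, z up, the work surface at z = 0. Lengths are in mm, angles in rad, forces in N, time in s.
With the tool pointing down it reaches from about 350 to 875 mm from the base axis. Payload 4.2 kg.
Tool frame: the origin (TCP) lies on the centre line of the jaws, within the pads' length; the fingertips stand 22 mm ahead of it and the grasp point (between the pads) lies 3 mm ahead of it (arm.nose_length is the distance from the TCP to the fingertips, in mm); z points along the fingers, x is the direction in which the jaws open and shut, and the axes are right-handed (so a half turn about z gives the same grasp; the last joint's range is limited). The gripper opens to 85 mm and grips with 20 to 120 N. Pads are 22 mm wide; open, the fingers measure 114 mm over their backs; the gripper's body (76 mm by 85 mm) begins 54 mm behind the grasp point. The pads swing forward as they close: fully open they stand 13 mm farther back than shut.
Start: joints at [1.509, 0.385, 0.008, 0, -1.194, -0.259], TCP at [197.046, 593.104, 253.312] pointing down, gripper open.
Joint ranges: [-3.14, 3.14], [-1.21, 2.06], [-1.07, 1.41], [-3.16, 2.05], [-2.99, -0.16], [-3.1, 3.1]. Speed limits (rad/s): [2.79, 2.79, 3.14, 3.14, 3.14, 3.14].

## Interface

Orientations are given as a unit quaternion [x, y, z, w].
In Python, from bench import telemetry, get_image, workorder, nets, arm gives the robot as it stands.
- The arm moves only by the tool apply_moves, never from a script. Its argument "steps" is a list of rows, each an object with "hand": the opening, from 0 (shut) to 1 (fully open); "xyz": the shift along the tool's x, y, z in cm, a list of three; "delta_rot": the turn, a rotation vector about the tool's x, y, z in rad, a list of three. In form: [{"hand": hand, "xyz": [x, y, z], "delta_rot": [wx, wy, wz]}, ...]. A call has 1 to 12 rows; each row is the pose to reach, as a shift and turn from the pose commanded when the call began, along the tool's axes at that moment; what a row does not reach only later rows make up. A row lasts 1/12 s, in which the tool goes at most 41.7 mm and 7.16 degrees, less where a joint would pass 70% of its speed; a pose out of reach is approached as far as the arm can. A call with a gripper value outside its range is refused whole. The fingers move at their own pace and stop on an object; the grip force is fixed at half the most. Time passes only in rows, so rows that repeat a pose let the fingers close. It gives the time, the measured TCP pose, the force and the opening at its end, in the units of the state.
- telemetry.read_state(): the state, without advancing time (a new reading comes with each control period).
- get_image(name): name is "scene" or "top"; returns a dict with "frame" (480x640x3 uint8, blue, green, red), "fx", "fy", "cx", "cy" (pixels), "origin" and "orientation" of the camera in the world. Camera axes: x right, y down, z forward; pixel columns grow to the right and rows downward; lengths in mm; the calibration is good to about 2 mm. A picture is of the moment at which its call begins. There is no depth.
- workorder.job_done(): hands the job in, once; it reports no verdict.
Trained networks look in a picture, given as the dict that the camera call returned (one of the last four; its "shot" number tells which), for a name from the list of things; names that differ only in an ending like _2 or _b are one class to them, and where a whole thing is asked for, a point or a joint stands for the part that bears it (a point fixed in the world has none). Each returns a list of dicts, best first, with "confidence" (0 to 1); they miss things now and then, are a little off and sometimes report something else, mostly with a low value. They report only what shows in the picture. A call takes as long as a camera call. They do not tell look-alikes from the thing itself.
- nets.recognise(picture, label): "xyz" ([x, y, z] in mm, in world coordinates, good to about 4 mm: the middle of the surface that is visible of it).
- nets.outline_of(picture, label): "pixels" (480x640 bool, what is visible of it).
- nets.pinpoint(picture, label): "xyz" ([x, y, z] in mm, in world coordinates, good to about 4 mm: a listed point, or the origin of a listed thing).
The state is a dict: "clock": time; "joints": joint angles; "joint_vel": joint speeds; "joint_efforts": joint torques, N m; "position": TCP position; "ee_rot": TCP orientation; "contact_force": force on the tool from outside, world axes, zero at the start; "wrist_torque": the same for the moment, N m; "gripper_width": finger opening in mm.
Only numpy, scipy, OpenCV 4.12 (cv2) and the standard library are available. Lean on these libraries where they do the work, as an engineer would, in place of code of your own. Each camera call takes 0.05 s, during which the arm holds its last target.

## Working session

There is one attempt and no reset: what is moved stays moved. The work goes in short steps, Python scripts to look and compute and a tool call to move; the robot and the scene stay as the last step left them, time stands still between calls to the robot, and variables do not carry over. Pictures are saved under pics/ and viewed, and the job is handed in when it is done.

Besides the shell and the picture viewer there is one more tool, called after "Emit:" as name([rows], argument=value, ...), one row to a line, values as JSON. apply_moves: Moves the arm, as the interface text tells. Its arguments: {"type":"object","properties":{"steps":{"type":"array"}},"required":["steps"]}

```bash
ls; mkdir -p pics
python3 - <<'E'
from bench import telemetry,get_image,nets,arm
import cv2
print(telemetry.read_state())
for n in ("scene","top"):
    p=get_image(n); cv2.imwrite(f"pics/{n}0.png",p["frame"])
    print(n,p["fx"],p["cx"],p["cy"],p["origin"],p["orientation"])
    for l in ["spring_a","rest_board","tester","load_plate","lever_handle","lever_pivot","dial_centre","carousel_base","knob_grip","chute_mouth","bin_one","bin_two","bin_three"]:
        try: r=nets.pinpoint(p,l)
        except Exception as e: print(l,e); continue
        print(l,[([round(v) for v in d["xyz"]],round(d["confidence"],2)) for d in r[:5]])
E
```

```text
pics
{'clock': 0.0, 'joints': array([ 1.50857160e+00,  3.85556441e-01,  6.60961858e-03, -4.82511528e-04,
       -1.19395889e+00, -2.58613006e-01]), 'joint_vel': array([-0.00077596, -0.00112066, -0.00052295,  0.00198478,  0.00011861,
        0.00068681]), 'joint_efforts': array([ 6.44221673e-04, -3.92290056e+01,  1.88405228e+01,  4.18619648e+00,
       -4.59777730e-03, -5.55921517e-06]), 'position': array([196.90870604, 592.61209308, 252.21768256]), 'ee_rot': array([-5.85007952e-01,  8.11026839e-01, -6.73052874e-04, -8.42412435e-04]), 'contact_force': array([ 1.28670353, -0.0021585 , -0.18921572]), 'wrist_torque': array([ 0.01728826, -0.01836955, -0.01871896]), 'gripper_width': 85.18475458342519}
scene 452.75822696167717 318.9872259659812 240.47198536519417 [ 80.12367311 486.83350446 839.83801661] [-0.34673667  0.85286801 -0.36342856  0.14251151]
spring_a [([488, 65, 6], 0.97), ([567, -68, 0], 0.89), ([462, -50, 6], 0.67), ([478, 6, 8], 0.56)]
rest_board [([477, 4, 2], 0.84)]
tester [([504, -236, -1], 0.59)]
load_plate [([506, -238, 36], 0.58)]
lever_handle [([639, -218, 263], 0.96), 
[... 499 characters left out ...]
696872]
spring_a [([570, -71, 0], 0.64), ([475, 5, 9], 0.54), ([464, -47, 7], 0.5), ([487, 57, 5], 0.48), ([601, 321, 18], 0.37)]
rest_board [([476, 3, -2], 0.84), ([504, -238, 35], 0.25)]
tester [([476, 4, -2], 0.7), ([510, -234, 2], 0.62)]
load_plate [([503, -237, 36], 0.87), ([485, 58, 4], 0.65), ([570, 233, 14], 0.26)]
lever_handle [([636, -214, 266], 0.76)]
lever_pivot [([588, -229, 100], 0.78)]
dial_centre [([524, -347, 60], 0.76)]
carousel_base [([609, 266, 140], 0.59), ([555, 276, 112], 0.59)]
knob_grip [([610, 268, 140], 0.92)]
chute_mouth [([558, 273, 109], 0.98)]
bin_one [([572, 228, 14], 0.64), ([611, 268, 3], 0.39)]
bin_two [([598, 326, 12], 0.76)]
bin_three [([475, 5, 6], 0.3)]
```

View pics/scene0.png

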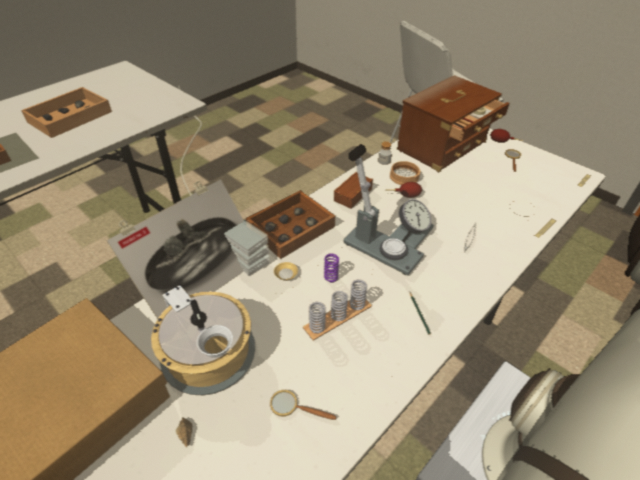

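View pics/top0.png

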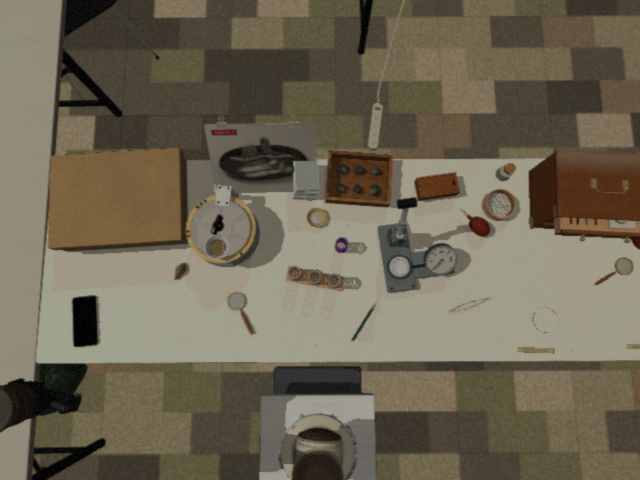

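The images show three steel springs on the board at (317,318), (340,305) and (359,294) in the scene view. The purple look-alike is at (331,267), the tester near (385,225), and the carousel at (202,338). I'll zoom in for detail.

```bash
cat > h.py <<'E'
import numpy as np,cv2
from scipy.spatial.transform import Rotation as R
from bench import telemetry,get_image,nets,arm
def proj(p,X):
    c=R.from_quat(p["orientation"]).inv().apply(np.atleast_2d(X)-p["origin"])
    return np.c_[p["fx"]*c[:,0]/c[:,2]+p["cx"],p["fy"]*c[:,1]/c[:,2]+p["cy"]]
def ray(p,u,v,z):
    d=R.from_quat(p["orientation"]).apply([(u-p["cx"])/p["fx"],(v-p["cy"])/p["fy"],1])
    return p["origin"]+d*(z-p["origin"][2])/d[2]
def crop(p,n,x0,y0,x1,y1,k):
    cv2.imwrite(f"pics/{n}.png",cv2.resize(p["frame"][y0:y1,x0:x1],None,fx=k,fy=k,interpolation=cv2.INTER_CUBIC))
def tool(X):
    """world point -> shift in tool axes cm from current measured pose"""
    s=telemetry.read_state()
    return R.from_quat(s["ee_rot"]).inv().apply(np.array(X)-s["position"])/10
def yaw():
    """world heading of tool x"""
    s=telemetry.read_state(); x=R.from_quat(s["ee_rot"]).apply([1,0,0]); return np.arctan2(x[1],x[0])
def st():
    s=telemetry.read_state(); z=R.from_quat(s["ee_rot"]).apply([0,0,1])
    print("t",round(s["clock"],2),"pos",s["position"].round(1),"yaw",round(yaw(),3),"z",z.round(3),"F",s["contact_force"].round(1),"w",round(s["gripper_width"],1),"j",s["joints"].round(2))
E
python3 - <<'E'
from h import *
import pickle
p=get_image("scene");q=get_image("top")
pickle.dump((p,q),open("im0.pkl","wb"))
crop(p,"s_car",140,270,270,390,5)
crop(p,"s_tes",330,130,450,275,4)
crop(q,"t_car",170,170,270,280,5)
crop(q,"t_tes",360,190,470,300,5)
E
```

```text
(no output)
```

View pics/s_car.png

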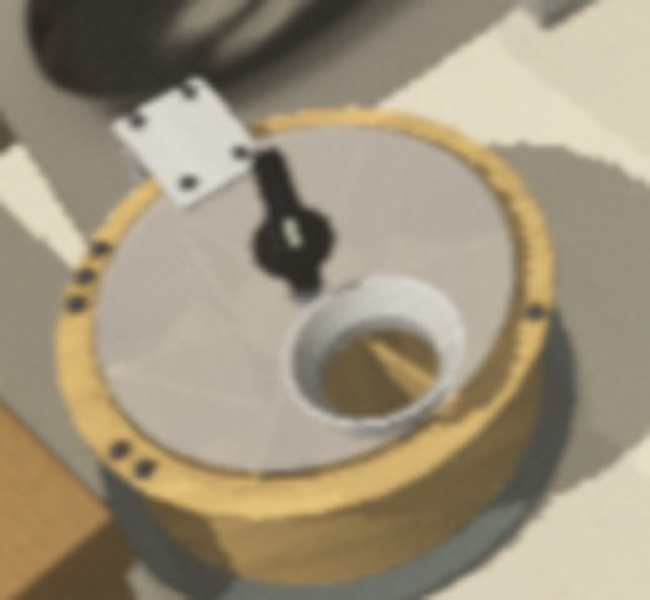

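View pics/s_tes.png

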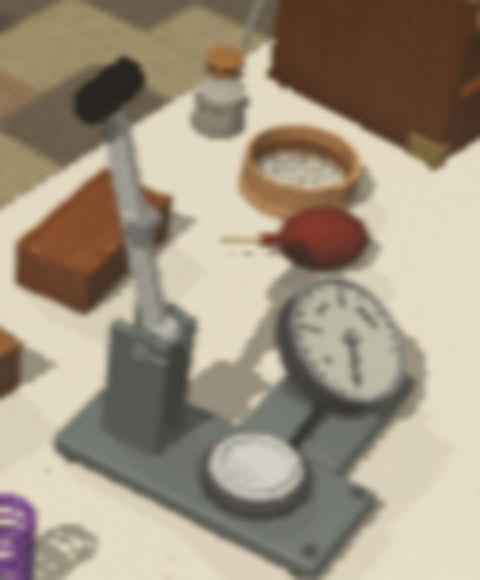

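View pics/t_car.png

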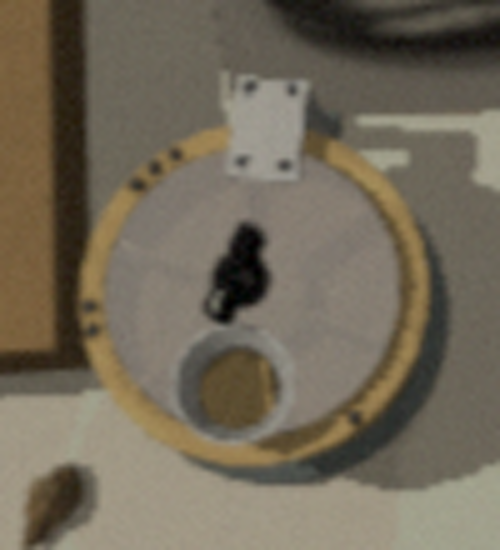

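View pics/t_tes.png

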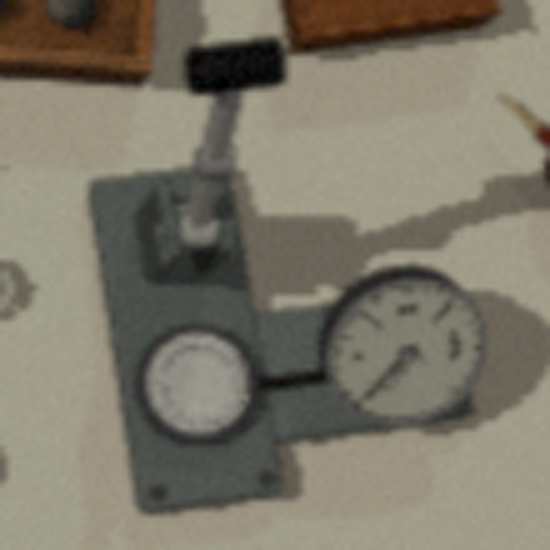

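Run:
```python
from h import *
import pickle
p,q=pickle.load(open("im0.pkl","rb"))
S=np.array([140,270]);T=np.array([170,170])
def both(n,a,b,z):
    print(n,"scene",ray(p,*a,z)[:2].round(1) if a is not None else None,"top",ray(q,*b,z)[:2].round(1) if b is not None else None)
f=lambda x,y,k,o:(np.array([x,y])+.5)/k+np.array(o)-.5
both("plate",f(256,466,4,(330,130)),f(199,384,5,(360,190)),40)
both("chute",f(377,352,5,S),f(236,384,5,T),112)
both("hub",f(292,240,5,S),f(241,272,5,T),148)
both("handle",f(110,92,4,(330,130)),f(236,66,5,(360,190)),262)
k=ray(q,*f(248,230,5,T),150)-ray(q,*f(218,312,5,T),150);print("bar top",np.arctan2(k[1],k[0]))
k=ray(p,*f(268,155,5,S),150)-ray(p,*f(306,290,5,S),150);print("bar scene",np.arctan2(k[1],k[0]),np.linalg.norm(k))
h=ray(q,*f(188,70,5,(360,190)),262)-ray(q,*f(284,62,5,(360,190)),262);print("handle dir(y)",np.arctan2(-h[0],h[1]),np.linalg.norm(h))
h=ray(p,*f(80,112,4,(330,130)),262)-ray(p,*f(142,75,4,(330,130)),262);print("handle dir scene",np.arctan2(-h[0],h[1]),np.linalg.norm(h))
for z in (86,92,98):
  ax=np.array([610,267])
  for n,a,b in (("1",f(535,312,5,S),f(355,418,5,T)),("2",f(132,459,5,S),f(90,318,5,T)),("3",f(87,276,5,S),f(156,169,5,T))):
    for c,u in (("s",a),("t",b)):
      x=(p if c=="s" else q); d=ray(x,*u,z)[:2]-ax
      print(z,n,c,"r",np.linalg.norm(d).round(1),"ang",np.arctan2(d[1],d[0]).round(3))
crop(p,"s_spr",290,240,400,350,6)
crop(q,"t_spr",270,220,390,310,6)
```

```text
plate scene [ 501.8 -229.6] top [ 506.9 -237.3]
chute scene [550.7 271.9] top [555.3 267.5]
hub scene [589.8 275.1] top [609.7 259. ]
handle scene [ 631.1 -216.7] top [ 636.6 -221.7]
bar top -0.3183297726002495
bar scene -0.402792560919372 67.3624444561522
handle dir(y) 0.08086321444228388 46.81547359754329
handle dir scene -0.007451396561232993 54.24415736869229
86 1 s r 92.2 ang -2.467
86 1 t r 92.2 ang -2.431
86 2 s r 90.8 ang 1.739
86 2 t r 89.1 ang 1.72
86 3 s r 89.5 ang 0.686
86 3 t r 89.9 ang 0.651
92 1 s r 93.7 ang -2.51
92 1 t r 93.5 ang -2.43
92 2 s r 92.6 ang 1.781
92 2 t r 87.7 ang 1.735
92 3 s r 86.7 ang 0.732
92 3 t r 87.8 ang 0.648
98 1 s r 95.4 ang -2.551
98 1 t r 94.7 ang -2.428
98 2 s r 94.5 ang 1.821
98 2 t r 86.2 ang 1.751
98 3 s r 84.1 ang 0.782
98 3 t r 85.7 ang 0.644
```

View pics/s_spr.png

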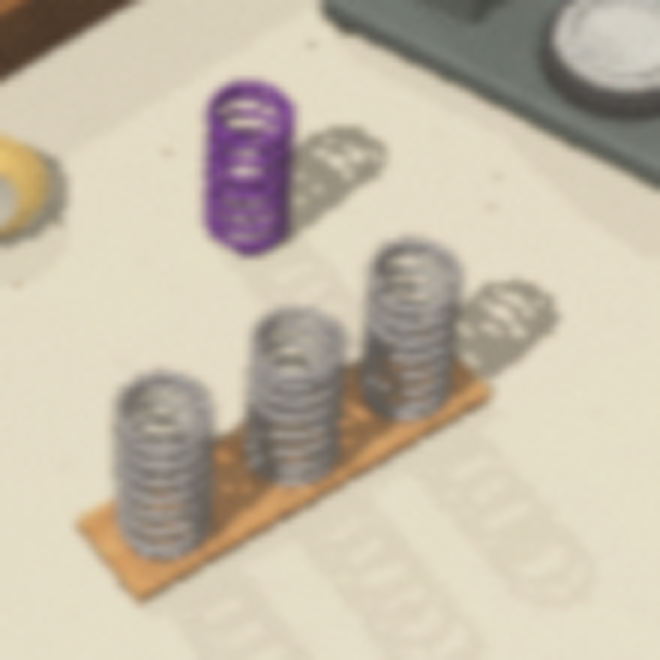

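View pics/t_spr.png

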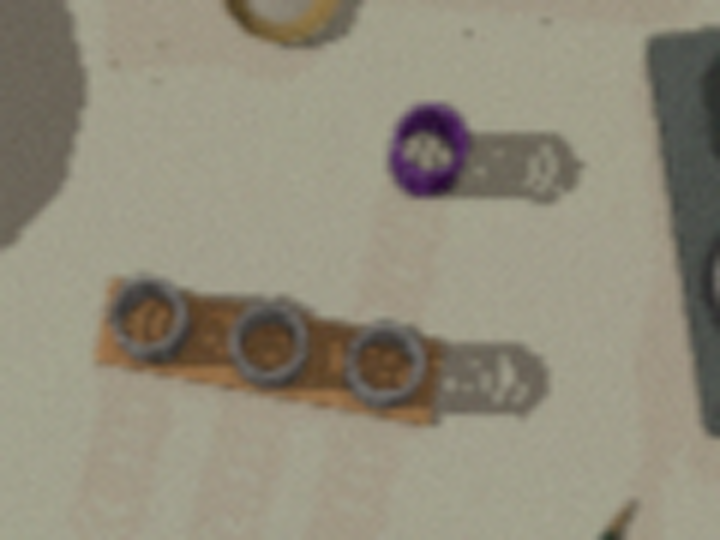

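Run:
```python
from h import *
import pickle
p,q=pickle.load(open("im0.pkl","rb"))
f=lambda x,y,k,o:(np.array([x,y])+.5)/k+np.array(o)-.5
for n,a,b in (("L",(165,406),(148,317)),("M",(299,340),(269,341)),("R",(413,272),(385,364))):
    print(n,ray(p,*f(*a,6,(290,240)),77)[:2].round(1),ray(q,*f(*b,6,(270,220)),77)[:2].round(1))
print(proj(p,[[505,-237,40]]),proj(q,[[505,-237,40]]))
r=nets.pinpoint(get_image("scene"),"dial_needle") if 0 else 0
st(); print(arm.__dict__ if hasattr(arm,'__dict__') else arm)
y=np.arctan2(12,56.)  # jaw heading: board x
print(yaw())
```

```text
L [485.9  63.1] [487.3  59.4]
M [472.1   8.3] [476.    3.8]
R [463.7 -44.6] [465.2 -49.3]
[[394.39775798 244.04328209]] [[399.32148396 267.06797415]]
t 1.5 pos [197.1 593.1 253.3] yaw -1.892 z [ 0. -0. -1.] F [-0.1 -0.2  0.1] w 85.6 j [ 1.51  0.38  0.01  0.   -1.19 -0.26]
{}
-1.8916246573126507
```

Run:
```python
from h import *
print(tool([464.5,-47.5,180]), "turn tool z", yaw()-(2.94-2*np.pi))
```

```text
[ 52.35708308 -45.58072563   7.3341245 ] turn tool z 1.4515606498669356
```

Emit:
apply_moves([
  {"hand": 1, "xyz": [52.36, -45.58, 7.33], "delta_rot": [0, 0, 1.452]},
  {"hand": 1, "xyz": [52.36, -45.58, 7.33], "delta_rot": [0, 0, 1.452]},
  {"hand": 1, "xyz": [52.36, -45.58, 7.33], "delta_rot": [0, 0, 1.452]},
  {"hand": 1, "xyz": [52.36, -45.58, 7.33], "delta_rot": [0, 0, 1.452]},
  {"hand": 1, "xyz": [52.36, -45.58, 7.33], "delta_rot": [0, 0, 1.452]},
  {"hand": 1, "xyz": [52.36, -45.58, 7.33], "delta_rot": [0, 0, 1.452]},
  {"hand": 1, "xyz": [52.36, -45.58, 7.33], "delta_rot": [0, 0, 1.452]},
  {"hand": 1, "xyz": [52.36, -45.58, 7.33], "delta_rot": [0, 0, 1.452]},
  {"hand": 1, "xyz": [52.36, -45.58, 7.33], "delta_rot": [0, 0, 1.452]},
  {"hand": 1, "xyz": [52.36, -45.58, 7.33], "delta_rot": [0, 0, 1.452]},
  {"hand": 1, "xyz": [52.36, -45.58, 7.33], "delta_rot": [0, 0, 1.452]},
  {"hand": 1, "xyz": [52.36, -45.58, 7.33], "delta_rot": [0, 0, 1.452]},
])

```text
clock: 2.5
position: [388.9, 132.4, 201.2]
ee_rot: [0.103, 0.995, 0.001, 0.001]
contact_force: [0.3, 0.4, -0.5]
gripper_width: 85.6
```

Run:
```python
from h import *
st(); print(tool([464.5,-47.5,180]), yaw()-2.94)
```

```text
t 2.5 pos [388.9 132.4 201.2] yaw 2.935 z [ 0.001  0.001 -1.   ] F [ 0.3  0.4 -0.5] w 85.6 j [ 0.73  0.06 -0.56  0.   -0.94 -0.93]
[-11.08285809 -16.06283938   2.11232621] -0.004979628385884283
```

Emit:
apply_moves([
  {"hand": 0.9, "xyz": [-11.08, -16.06, 2.1], "delta_rot": [0, 0, 0]},
  {"hand": 0.9, "xyz": [-11.08, -16.06, 2.1], "delta_rot": [0, 0, 0]},
  {"hand": 0.9, "xyz": [-11.08, -16.06, 2.1], "delta_rot": [0, 0, 0]},
  {"hand": 0.9, "xyz": [-11.08, -16.06, 2.1], "delta_rot": [0, 0, 0]},
  {"hand": 0.9, "xyz": [-11.08, -16.06, 2.1], "delta_rot": [0, 0, 0]},
  {"hand": 0.9, "xyz": [-11.08, -16.06, 2.1], "delta_rot": [0, 0, 0]},
  {"hand": 0.9, "xyz": [-11.08, -16.06, 2.1], "delta_rot": [0, 0, 0]},
  {"hand": 0.9, "xyz": [-11.08, -16.06, 2.1], "delta_rot": [0, 0, 0]},
])

```text
clock: 3.17
position: [464.8, -45.3, 179.8]
ee_rot: [0.101, 0.995, 0.0, -0.0]
contact_force: [0.4, 0.1, 0.1]
gripper_width: 76.6
```

Run:
```python
from h import *
st(); print(tool([464.5,-47.5,180]), yaw()-2.94)
p=get_image("scene");q=get_image("top")
st()
crop(p,"s1",280,200,420,340,5)
crop(q,"t1",250,200,390,310,5)
tip=telemetry.read_state()["position"]-[0,0,22]
print(proj(p,tip),proj(q,tip))
```

```text
t 3.17 pos [464.8 -45.3 179.8] yaw 2.939 z [-0.  0. -1.] F [0.4 0.1 0.1] w 76.6 j [ 0.25  0.19 -0.47 -0.   -0.91 -0.45]
[-0.01554336 -0.21680225 -0.01880249] -0.001011638628068301
t 3.27 pos [464.7 -44.5 180.1] yaw 2.941 z [ 0.001  0.    -1.   ] F [-0.8  0.5 -0.1] w 76.8 j [ 0.25  0.19 -0.47 -0.   -0.91 -0.45]
[[360.68564291 259.2946673 ]] [[332.97400374 277.77835038]]
```

View pics/s1.png

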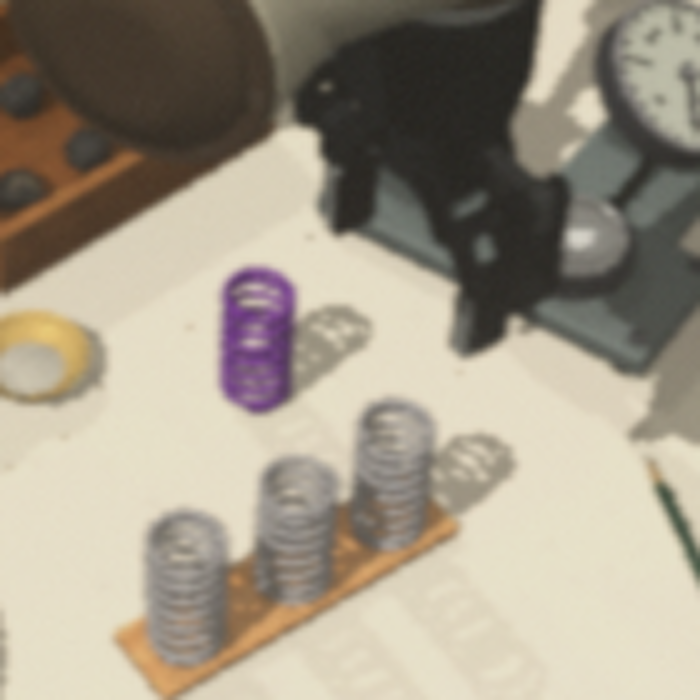

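View pics/t1.png

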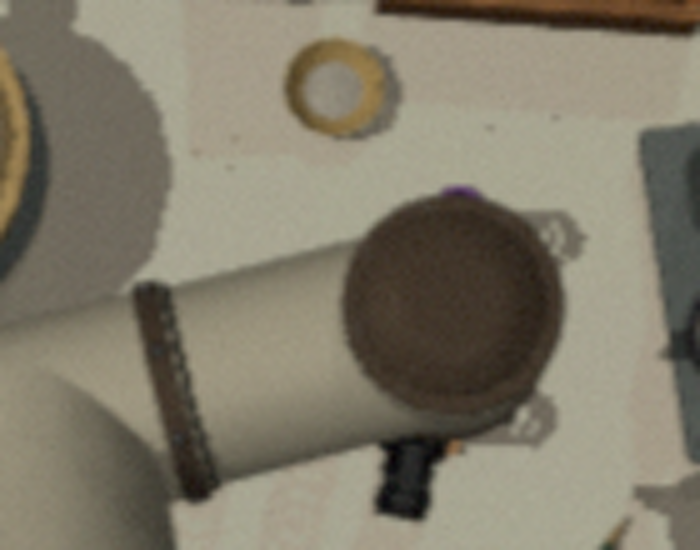

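Emit:
apply_moves([
  {"hand": 0.9, "xyz": [0, -0.15, 4], "delta_rot": [0, 0, 0]},
  {"hand": 0.9, "xyz": [0, -0.15, 7], "delta_rot": [0, 0, 0]},
  {"hand": 0.9, "xyz": [0, -0.15, 9.5], "delta_rot": [0, 0, 0]},
  {"hand": 0.9, "xyz": [0, -0.15, 11.8], "delta_rot": [0, 0, 0]},
  {"hand": 0.9, "xyz": [0, -0.15, 11.8], "delta_rot": [0, 0, 0]},
  {"hand": 0.9, "xyz": [0, -0.15, 11.8], "delta_rot": [0, 0, 0]},
])

```text
clock: 3.77
position: [464.3, -46.0, 61.6]
ee_rot: [0.1, 0.995, -0.0, -0.001]
contact_force: [0.5, 1.0, 1.1]
gripper_width: 76.8
```

Run:
```python
from h import *
p=get_image("scene")
st()
crop(p,"s2",300,210,420,330,5)
for z in (62,40,77): print(proj(p,[*telemetry.read_state()["position"][:2],z]))
```

```text
t 3.82 pos [465.3 -45.9  62.7] yaw 2.942 z [ 0.001 -0.    -1.   ] F [1.2 1.2 0. ] w 76.8 j [ 0.25  0.37 -0.61  0.   -0.59 -0.45]
[[357.74726627 288.59496232]]
[[357.08159597 294.86532245]]
[[358.21282317 284.20959407]]
```

View pics/s2.png

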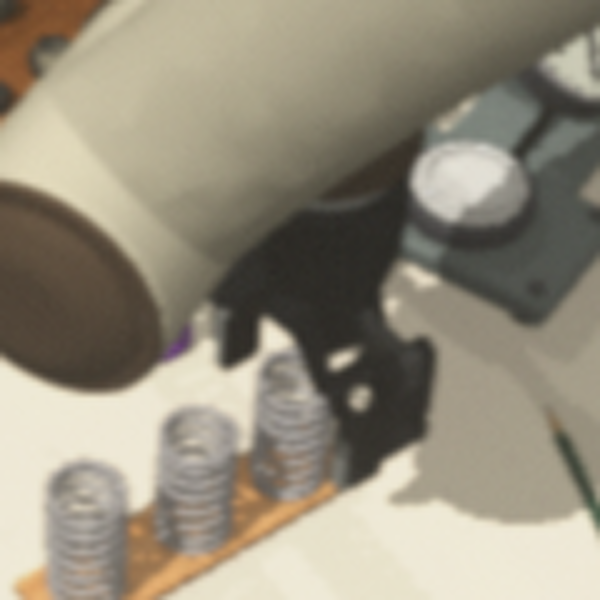

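Emit:
apply_moves([
  {"hand": 0.2, "xyz": [0, 0, 0], "delta_rot": [0, 0, 0]},
  {"hand": 0.2, "xyz": [0, 0, 0], "delta_rot": [0, 0, 0]},
  {"hand": 0.2, "xyz": [0, 0, 0], "delta_rot": [0, 0, 0]},
  {"hand": 0.2, "xyz": [0, 0, 0], "delta_rot": [0, 0, 0]},
  {"hand": 0.2, "xyz": [0, 0, 0], "delta_rot": [0, 0, 0]},
  {"hand": 0.2, "xyz": [0, 0, 0], "delta_rot": [0, 0, 0]},
  {"hand": 0.2, "xyz": [0, 0, 0], "delta_rot": [0, 0, 0]},
  {"hand": 0.2, "xyz": [0, 0, 0], "delta_rot": [0, 0, 0]},
])

```text
clock: 4.48
position: [464.9, -46.8, 62.0]
ee_rot: [0.101, 0.995, 0.0, 0.0]
contact_force: [1.4, 0.2, 1.0]
gripper_width: 34.7
```

Run:
```python
from h import *
st()
```

```text
t 4.48 pos [464.9 -46.8  62. ] yaw 2.94 z [ 0.001  0.    -1.   ] F [1.4 0.2 1. ] w 34.7 j [ 0.25  0.37 -0.61  0.   -0.59 -0.45]
```

Run:
```python
from h import *
print(tool([505,-236.5,140]), yaw()-1.70)
```

```text
[ -7.73654733 -17.78020426  -7.80184926] 1.2395788142288733
```

Emit:
apply_moves([
  {"hand": 0.2, "xyz": [0, 0, -4], "delta_rot": [0, 0, 0]},
  {"hand": 0.2, "xyz": [0, 0, -8], "delta_rot": [0, 0, 0]},
  {"hand": 0.2, "xyz": [-0.8, -1.8, -10], "delta_rot": [0, 0, 0.124]},
  {"hand": 0.2, "xyz": [-1.9, -4.2, -10], "delta_rot": [0, 0, 0.248]},
  {"hand": 0.2, "xyz": [-2.9, -6.6, -10], "delta_rot": [0, 0, 0.372]},
  {"hand": 0.2, "xyz": [-3.9, -9, -10], "delta_rot": [0, 0, 0.496]},
  {"hand": 0.2, "xyz": [-5, -11.4, -10], "delta_rot": [0, 0, 0.62]},
  {"hand": 0.2, "xyz": [-6, -13.8, -9], "delta_rot": [0, 0, 0.744]},
  {"hand": 0.2, "xyz": [-7, -16.1, -8], "delta_rot": [0, 0, 0.868]},
  {"hand": 0.2, "xyz": [-7.74, -17.78, -7.8], "delta_rot": [0, 0, 0.992]},
  {"hand": 0.2, "xyz": [-7.74, -17.78, -7.8], "delta_rot": [0, 0, 1.116]},
  {"hand": 0.2, "xyz": [-7.74, -17.78, -7.8], "delta_rot": [0, 0, 1.24]},
])

```text
clock: 5.48
position: [503.8, -237.6, 138.4]
ee_rot: [0.663, 0.748, -0.001, -0.001]
contact_force: [0.8, 1.3, 0.2]
gripper_width: 34.3
```

Emit:
apply_moves([
  {"hand": 0.2, "xyz": [0, 0, 0], "delta_rot": [0, 0, 0]},
  {"hand": 0.2, "xyz": [0, 0, 1], "delta_rot": [0, 0, 0]},
  {"hand": 0.2, "xyz": [0, 0, 2], "delta_rot": [0, 0, 0]},
  {"hand": 0.2, "xyz": [0, 0, 2.5], "delta_rot": [0, 0, 0]},
  {"hand": 0.2, "xyz": [0, 0, 2.5], "delta_rot": [0, 0, 0]},
  {"hand": 0.2, "xyz": [0, 0, 2.5], "delta_rot": [0, 0, 0]},
])

```text
clock: 5.98
position: [504.4, -236.2, 114.1]
ee_rot: [0.66, 0.752, -0.0, -0.001]
contact_force: [-0.4, -0.3, -0.4]
gripper_width: 34.9
```

```bash
cat > v.py <<'E'
from h import *
import sys
n=sys.argv[1]
st()
p=get_image("scene");q=get_image("top")
crop(p,"s"+n,340,180,460,290,6)
crop(q,"t"+n,350,190,470,300,6)
for d in (55,-15): 
  X=telemetry.read_state()["position"]-[0,0,d]; print(d,(proj(p,X)-[340,180])*6,(proj(q,X)-[350,190])*6)
E
python3 v.py 3
```

```text
t 5.98 pos [ 504.4 -236.2  114.1] yaw 1.701 z [-0.002  0.    -1.   ] F [-0.4 -0.3 -0.4] w 34.9 j [-0.15  0.41 -0.34  0.   -0.82 -1.29]
55 [[331.47014361 350.71462576]] [[301.93884798 457.55878635]]
-15 [[353.64535106 223.71176566]] [[329.08028097 439.56004409]]
```

View pics/s3.png

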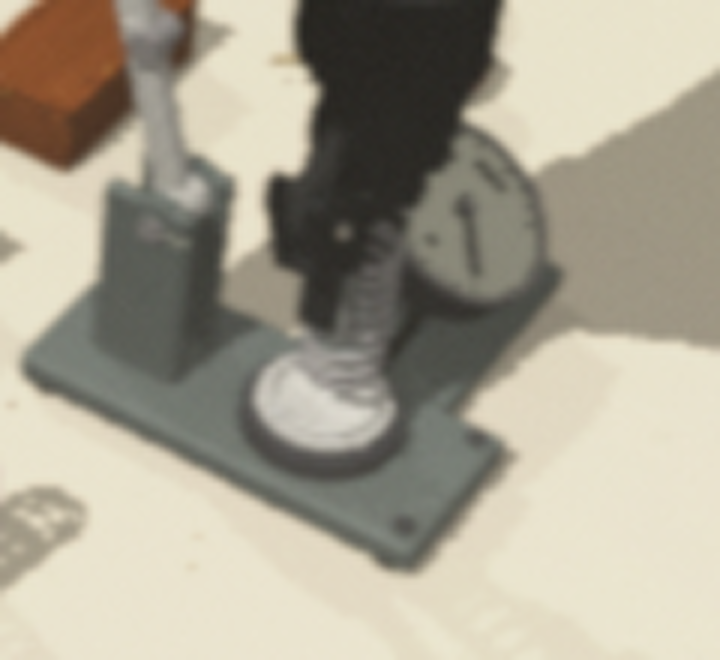

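View pics/t3.png

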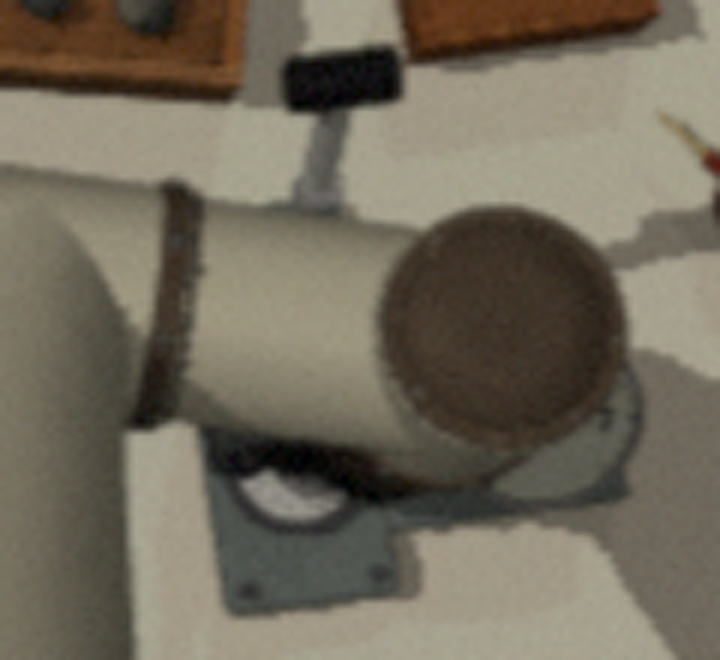

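Run:
```python
from h import *
p=get_image("scene")
crop(p,"s4",375,205,425,265,12)
d=nets.outline_of(p,"spring_c"); e=nets.outline_of(p,"load_plate")
for n,r in (("spr",d),("plate",e)):
  for o in r[:5]:
    ys,xs=np.nonzero(o["pixels"]); print(n,o["confidence"],xs.min(),xs.max(),ys.min(),ys.max())
    if n=="spr" and xs.mean()>375:
      for y in range(ys.min(),ys.max()+1,3):
        r_=xs[ys==y]; print(y,r_.min() if len(r_) else None,r_.max() if len(r_) else None)
```

```text
spr 0.92 331 345 292 319
spr 0.7 390 405 218 243
218 403 404
221 402 405
224 400 405
227 400 405
230 399 404
233 398 404
236 397 403
239 390 402
242 393 400
spr 0.57 323 337 253 282
spr 0.56 307 325 302 332
spr 0.43 150 254 285 395
plate 0.58 383 404 240 254
```

View pics/s4.png

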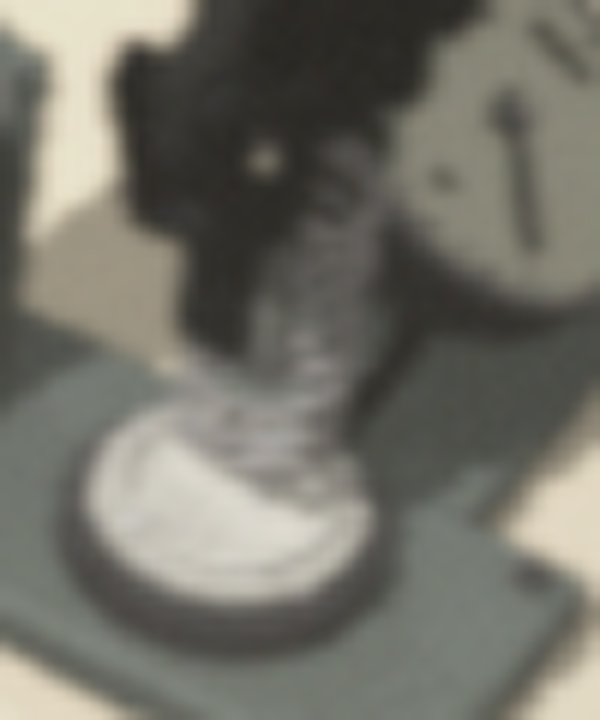

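Run:
```python
from h import *
import pickle
p,q=pickle.load(open("im0.pkl","rb"))
a=ray(p,395,240,50)
print("per px right",ray(p,396,240,50)-a,"per px down",ray(p,395,241,50)-a)
s=telemetry.read_state(); Rm=R.from_quat(s["ee_rot"])
print("tool x",Rm.apply([1,0,0]).round(2),"tool y",Rm.apply([0,1,0]).round(2))
```

```text
per px right [-1.79772451 -1.77046329  0.        ] per px down [-2.20204349  2.90704531  0.        ]
tool x [-0.13  0.99 -0.  ] tool y [0.99 0.13 0.  ]
```

Emit:
apply_moves([
  {"hand": 0.2, "xyz": [0, 0, 0.7], "delta_rot": [0, 0, 0]},
  {"hand": 0.2, "xyz": [0, 0, 1.3], "delta_rot": [0, 0, 0]},
  {"hand": 0.2, "xyz": [0, 0, 1.3], "delta_rot": [0, 0, 0]},
])

```text
clock: 6.48
position: [503.7, -236.2, 100.2]
ee_rot: [0.66, 0.751, -0.001, -0.001]
contact_force: [-0.6, 0.1, -0.4]
gripper_width: 34.6
```

Run:
```python
from h import *
st()
p=get_image("scene")
crop(p,"s5",375,205,425,265,12)
X=telemetry.read_state()["position"]-[0,0,55]; print((proj(p,X)-[375,205])*12)
```

```text
t 6.48 pos [ 503.7 -236.2  100.2] yaw 1.699 z [-0.003  0.001 -1.   ] F [-0.6  0.1 -0.4] w 34.6 j [-0.15  0.43 -0.36 -0.   -0.79 -1.29]
[[238.05362779 452.83724865]]
```

View pics/s5.png

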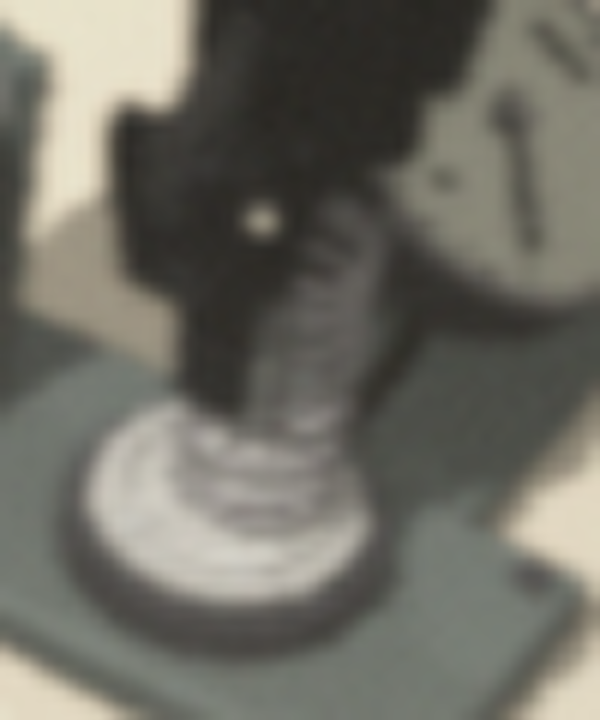

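Emit:
apply_moves([
  {"hand": 0.2, "xyz": [0.5, 0.27, 0], "delta_rot": [0, 0, 0]},
  {"hand": 0.2, "xyz": [0.5, 0.27, 0], "delta_rot": [0, 0, 0]},
  {"hand": 0.2, "xyz": [0.5, 0.27, 0], "delta_rot": [0, 0, 0]},
])

```text
clock: 6.78
position: [507.2, -230.9, 102.0]
ee_rot: [0.66, 0.751, 0.0, 0.0]
contact_force: [0.1, 0.1, -0.1]
gripper_width: 34.8
```

Run:
```python
from h import *
st()
p=get_image("scene")
q=get_image("top")
crop(p,"s6",375,205,425,265,12)
crop(q,"t6",370,230,420,290,12)
X=telemetry.read_state()["position"]-[0,0,55]; print((proj(p,X)-[375,205])*12,(proj(q,X)-[370,230])*12)
```

```text
t 6.78 pos [ 507.2 -230.9  102. ] yaw 1.7 z [ 0. -0. -1.] F [ 0.1  0.1 -0.1] w 34.8 j [-0.14  0.43 -0.35  0.   -0.79 -1.31]
[[211.99710403 454.03511678]] [[331.48054424 433.04258709]]
```

View pics/s6.png

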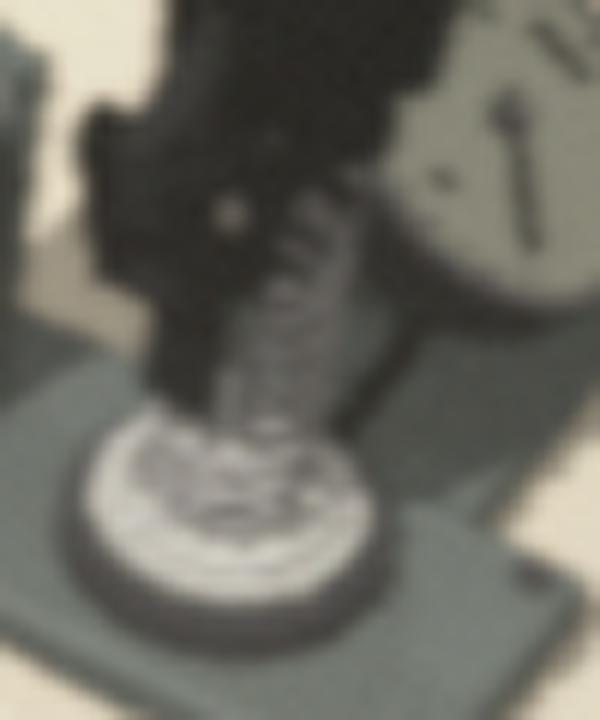

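View pics/t6.png

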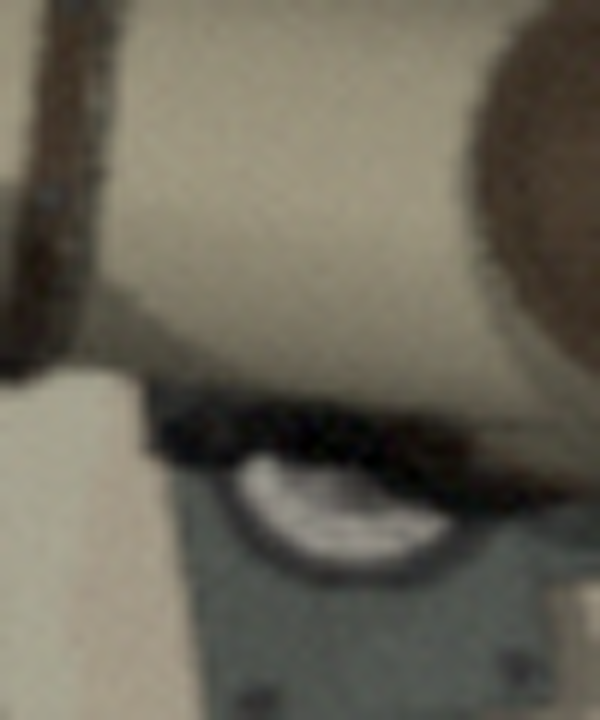

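Emit:
apply_moves([
  {"hand": 0.2, "xyz": [-0.25, -0.03, 0], "delta_rot": [0, 0, 0]},
  {"hand": 0.2, "xyz": [-0.25, -0.03, 0.2], "delta_rot": [0, 0, 0]},
  {"hand": 0.2, "xyz": [-0.25, -0.03, 0.4], "delta_rot": [0, 0, 0]},
  {"hand": 0.2, "xyz": [-0.25, -0.03, 0.6], "delta_rot": [0, 0, 0]},
  {"hand": 0.2, "xyz": [-0.25, -0.03, 0.6], "delta_rot": [0, 0, 0]},
])

```text
clock: 7.3
position: [506.4, -233.7, 95.2]
ee_rot: [0.66, 0.751, -0.0, -0.001]
contact_force: [-0.8, -0.3, -1.3]
gripper_width: 34.7
```

Run:
```python
from h import *
st()
p=get_image("scene")
q=get_image("top")
crop(p,"s7",375,205,425,265,12)
crop(q,"t7",370,230,420,290,12)
st()
```

```text
t 7.3 pos [ 506.4 -233.7   95.2] yaw 1.699 z [-0.001  0.    -1.   ] F [-0.8 -0.3 -1.3] w 34.7 j [-0.14  0.44 -0.36 -0.   -0.78 -1.3 ]
t 7.4 pos [ 506.7 -233.7   95.6] yaw 1.7 z [-0.  0. -1.] F [ 0.4  0.3 -1.9] w 34.8 j [-0.14  0.44 -0.36  0.   -0.78 -1.3 ]
```

View pics/s7.png

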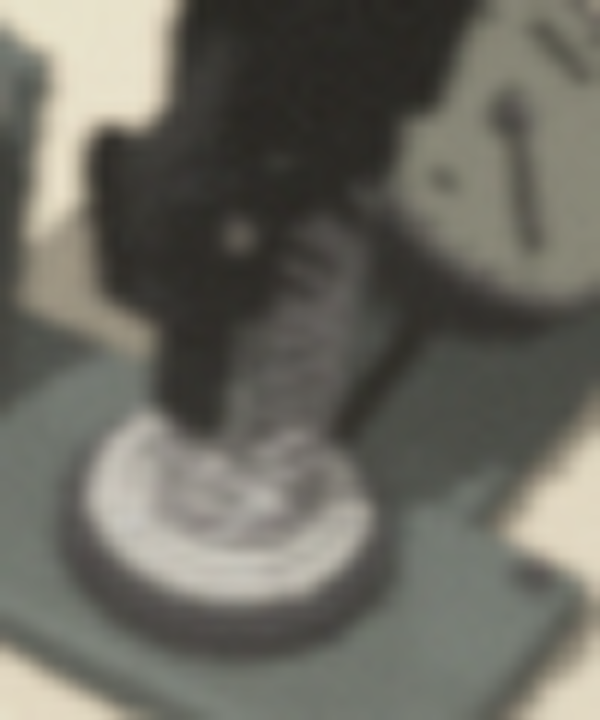

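View pics/t7.png

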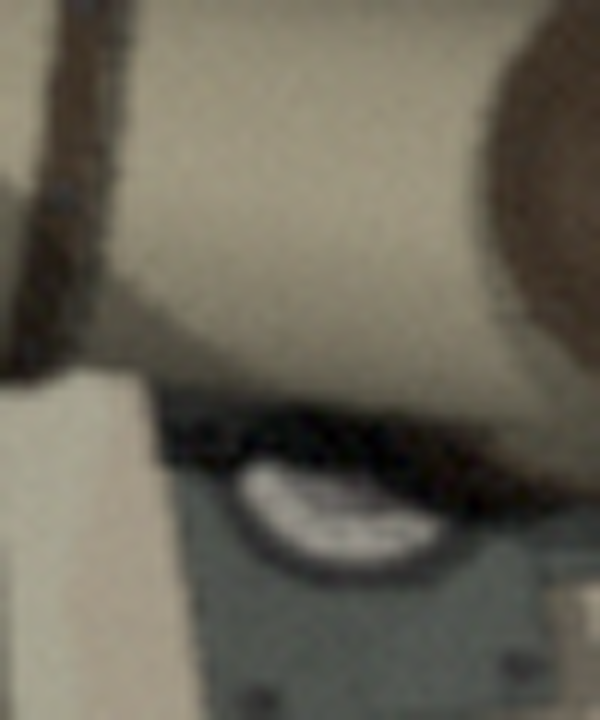

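Emit:
apply_moves([
  {"hand": 0.2, "xyz": [0.15, 0, 0], "delta_rot": [0, 0, 0]},
  {"hand": 0.2, "xyz": [0.15, 0, 0.25], "delta_rot": [0, 0, 0]},
  {"hand": 0.2, "xyz": [0.15, 0, 0.5], "delta_rot": [0, 0, 0]},
  {"hand": 0.2, "xyz": [0.15, 0, 0.5], "delta_rot": [0, 0, 0]},
  {"hand": 0.2, "xyz": [0.15, 0, 0.5], "delta_rot": [0, 0, 0]},
])

```text
clock: 7.82
position: [507.0, -232.2, 90.9]
ee_rot: [0.66, 0.751, 0.0, 0.0]
contact_force: [0.3, 0.7, 0.4]
gripper_width: 34.5
```

Run:
```python
from h import *
st()
p=get_image("scene")
q=get_image("top")
crop(p,"s8",375,205,425,265,12)
crop(q,"t8",370,230,420,290,12)
st()
```

```text
t 7.82 pos [ 507.  -232.2   90.9] yaw 1.7 z [ 0.001 -0.    -1.   ] F [0.3 0.7 0.4] w 34.5 j [-0.14  0.44 -0.36  0.   -0.76 -1.3 ]
t 7.92 pos [ 506.9 -232.2   91. ] yaw 1.7 z [ 0.001 -0.    -1.   ] F [1.1 0.6 0.1] w 34.5 j [-0.14  0.44 -0.36 -0.   -0.76 -1.3 ]
```

View pics/s8.png

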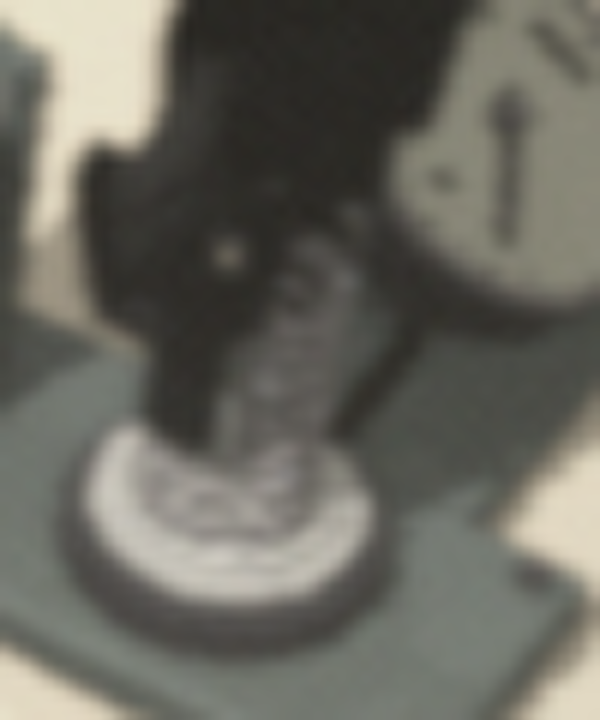

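View pics/t8.png

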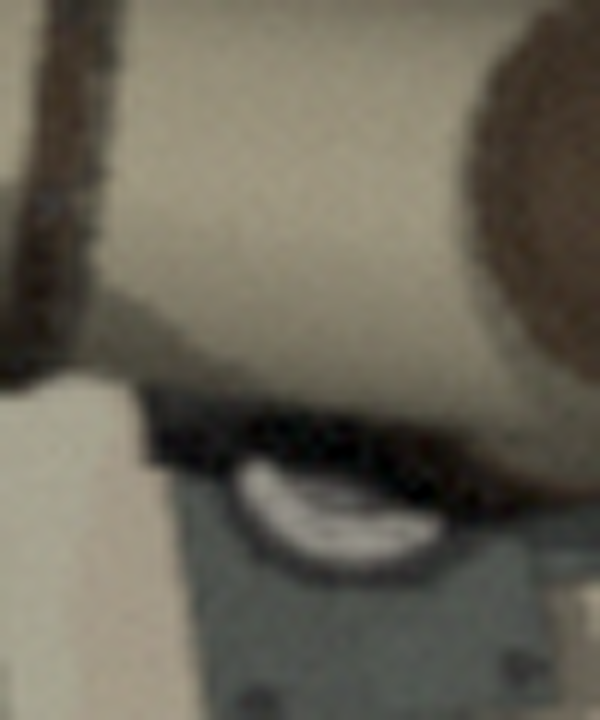

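Emit:
apply_moves([
  {"hand": 0.55, "xyz": [0, 0, 0], "delta_rot": [0, 0, 0]},
  {"hand": 0.55, "xyz": [0, 0, 0], "delta_rot": [0, 0, 0]},
  {"hand": 0.55, "xyz": [0, 0, 0], "delta_rot": [0, 0, 0]},
  {"hand": 0.55, "xyz": [0, 0, 0], "delta_rot": [0, 0, 0]},
])

```text
clock: 8.25
position: [506.5, -232.2, 90.7]
ee_rot: [0.66, 0.751, -0.0, -0.0]
contact_force: [1.0, 0.3, 0.6]
gripper_width: 46.5
```

Run:
```python
from h import *
st()
p=get_image("scene")
crop(p,"s9",375,205,425,265,12)
st()
```

```text
t 8.25 pos [ 506.5 -232.2   90.7] yaw 1.7 z [-0.  0. -1.] F [1.  0.3 0.6] w 46.5 j [-0.14  0.44 -0.36 -0.   -0.76 -1.3 ]
t 8.3 pos [ 506.5 -232.2   90.7] yaw 1.7 z [-0.  0. -1.] F [-0.2 -0.4  0.5] w 47.2 j [-0.14  0.44 -0.36  0.   -0.76 -1.3 ]
```

View pics/s9.png

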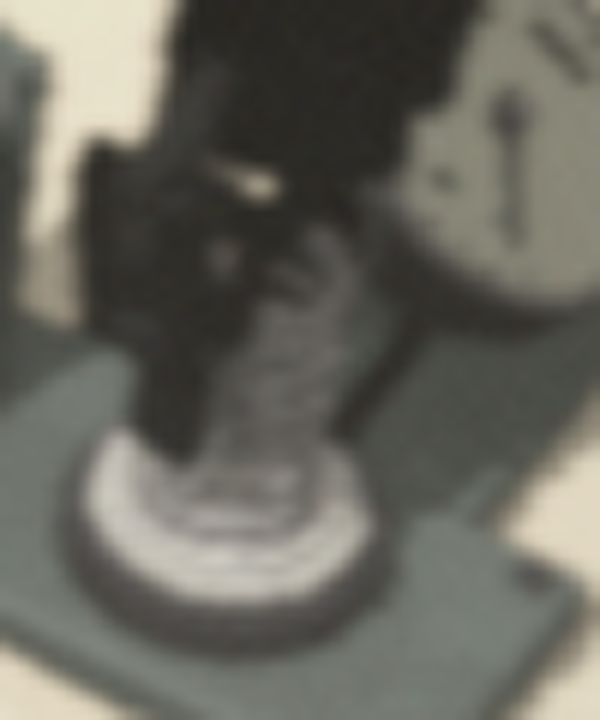

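Emit:
apply_moves([
  {"hand": 0.6, "xyz": [0, 0, -1.5], "delta_rot": [0, 0, 0]},
  {"hand": 0.6, "xyz": [0, 0, -4], "delta_rot": [0, 0, 0]},
  {"hand": 0.6, "xyz": [0, 0, -8], "delta_rot": [0, 0, 0]},
  {"hand": 0.8, "xyz": [0, 0, -12], "delta_rot": [0, 0, 0]},
  {"hand": 1, "xyz": [0, 0, -16], "delta_rot": [0, 0, 0]},
  {"hand": 1, "xyz": [0, 0, -20], "delta_rot": [0, 0, 0]},
  {"hand": 1, "xyz": [0, 0, -23.5], "delta_rot": [0, 0, 0]},
  {"hand": 1, "xyz": [0, 3.5, -24], "delta_rot": [0, 0, 0]},
  {"hand": 1, "xyz": [0, 7.5, -24], "delta_rot": [0, 0, 0]},
  {"hand": 1, "xyz": [0, 10.5, -24], "delta_rot": [0, 0, 0]},
  {"hand": 1, "xyz": [0, 12.9, -24], "delta_rot": [0, 0, 0]},
  {"hand": 1, "xyz": [0, 12.9, -24], "delta_rot": [0, 0, 0]},
])

```text
clock: 9.3
position: [637.9, -214.6, 328.0]
ee_rot: [0.66, 0.752, -0.0, -0.001]
contact_force: [0.1, -0.2, -0.4]
gripper_width: 85.2
```

Run:
```python
from h import *
st()
p=get_image("scene")
q=get_image("top")
crop(p,"s10",330,110,450,265,5)
crop(q,"t10",360,170,470,290,5)
st()
```

```text
t 9.3 pos [ 637.9 -214.6  328. ] yaw 1.701 z [-0.002  0.001 -1.   ] F [ 0.1 -0.2 -0.4] w 85.2 j [-0.09  0.44  0.27 -0.   -1.41 -1.36]
t 9.4 pos [ 634.9 -215.3  329.3] yaw 1.7 z [-0.003  0.    -1.   ] F [0.4 0.6 0.1] w 85.2 j [-0.09  0.43  0.27 -0.   -1.41 -1.36]
```

View pics/s10.png

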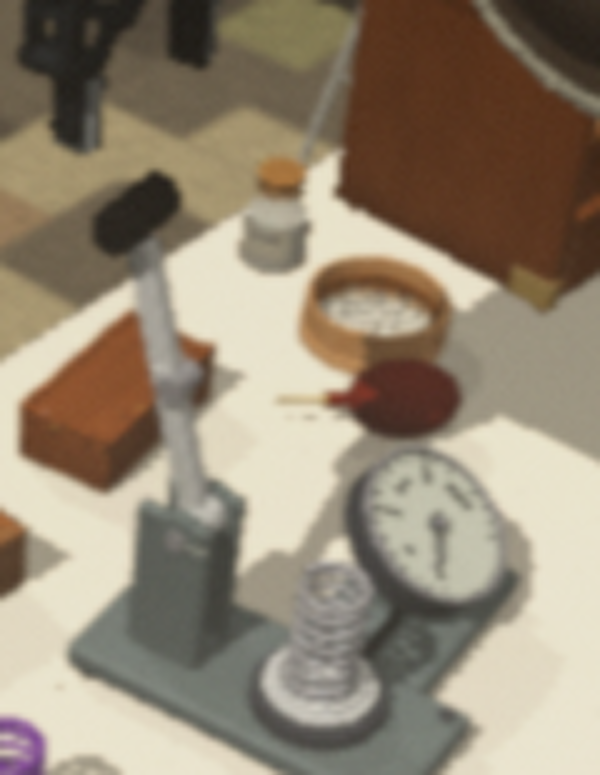

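View pics/t10.png

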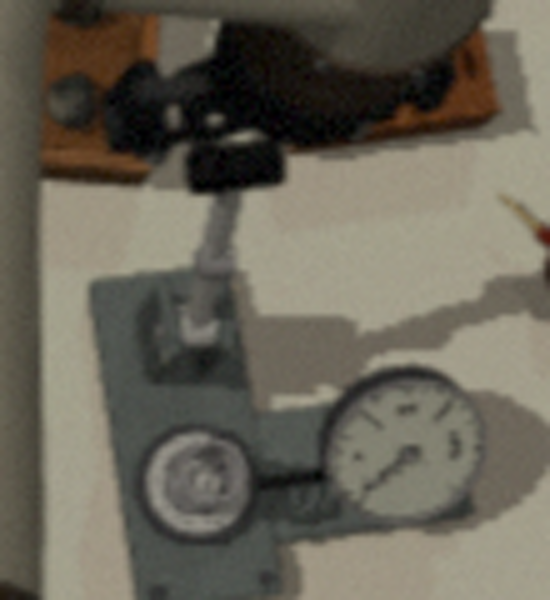

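Now I can see the spring standing on the plate. I'll zoom in on it.

Run:
```python
from h import *
p=get_image("scene")
q=get_image("top")
crop(p,"s11",375,215,425,265,12)
crop(q,"t11",375,240,425,290,12)
st()
for X in ([637,-215.5,330-13],):print(proj(p,X),proj(q,X))
```

```text
t 9.5 pos [ 633.9 -215.8  330.8] yaw 1.699 z [-0.001 -0.    -1.   ] F [0.3 0.2 0.5] w 85.6 j [-0.09  0.43  0.27  0.   -1.41 -1.36]
[[356.4227822  130.65090466]] [[408.50238137 196.8286408 ]]
```

View pics/s11.png

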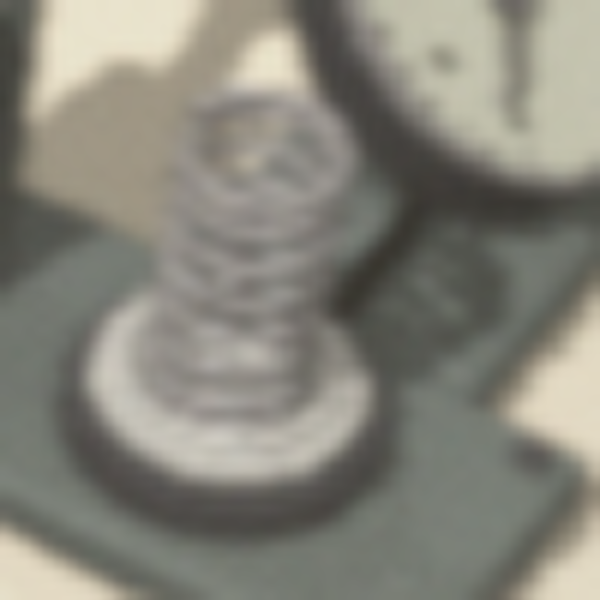

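View pics/t11.png

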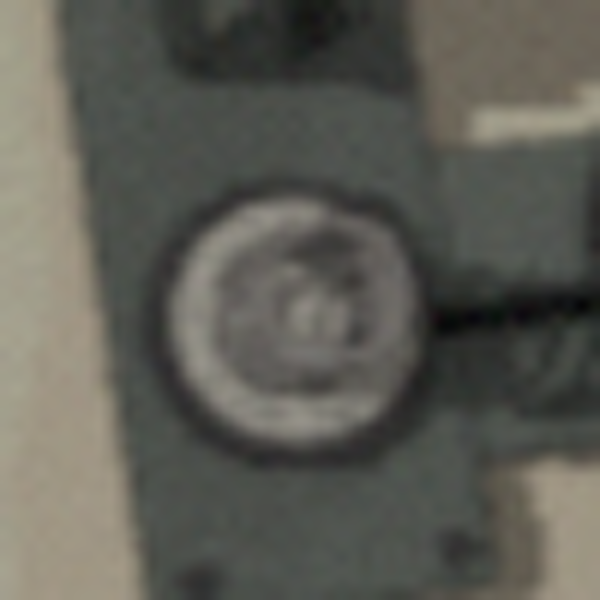

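Emit:
apply_moves([
  {"hand": 1, "xyz": [-0.25, 0.1, 2], "delta_rot": [0, 0, 0]},
  {"hand": 1, "xyz": [-0.25, 0.1, 4.5], "delta_rot": [0, 0, 0]},
  {"hand": 1, "xyz": [-0.25, 0.1, 6.5], "delta_rot": [0, 0, 0]},
  {"hand": 1, "xyz": [-0.25, 0.1, 6.5], "delta_rot": [0, 0, 0]},
  {"hand": 1, "xyz": [-0.25, 0.1, 6.5], "delta_rot": [0, 0, 0]},
])

```text
clock: 9.92
position: [634.8, -218.4, 266.0]
ee_rot: [0.66, 0.751, -0.001, -0.0]
contact_force: [-1.5, -0.0, 0.9]
gripper_width: 85.4
```

Run:
```python
from h import *
p=get_image("scene")
q=get_image("top")
crop(p,"s12",330,120,390,180,10)
crop(q,"t12",370,160,450,220,10)
st()
```

```text
t 10.02 pos [ 636.2 -218.5  268.3] yaw 1.7 z [ 0.003 -0.001 -1.   ] F [0.3 0.1 0.7] w 85.6 j [-0.09  0.46  0.16  0.   -1.27 -1.35]
```

View pics/s12.png

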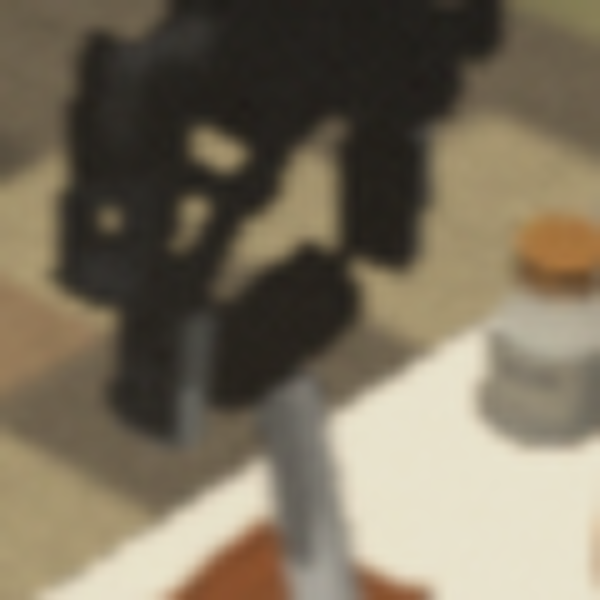

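View pics/t12.png

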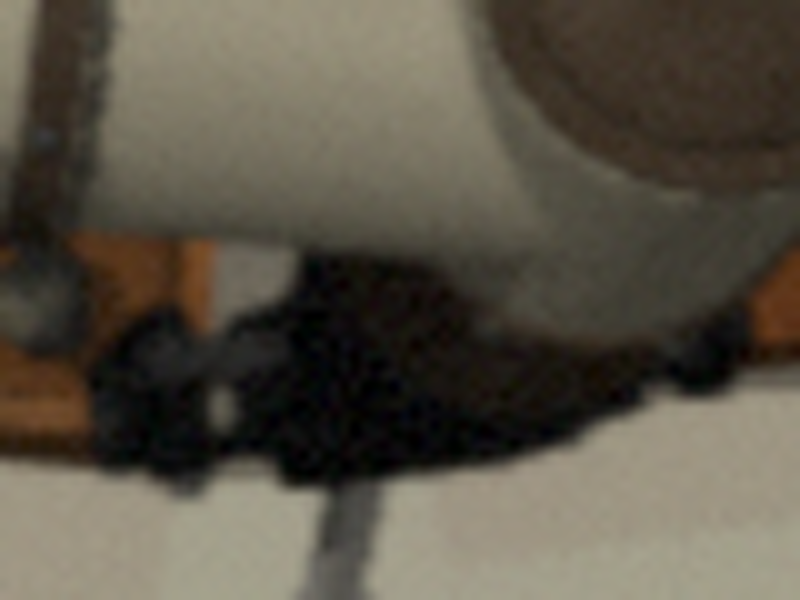

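Emit:
apply_moves([
  {"hand": 0.4, "xyz": [0, 0, 0.15], "delta_rot": [0, 0, 0]},
  {"hand": 0.4, "xyz": [0, 0, 0.2], "delta_rot": [0, 0, 0]},
  {"hand": 0.4, "xyz": [0, 0, 0.2], "delta_rot": [0, 0, 0]},
  {"hand": 0.4, "xyz": [0, 0, 0.2], "delta_rot": [0, 0, 0]},
  {"hand": 0.4, "xyz": [0, 0, 0.2], "delta_rot": [0, 0, 0]},
  {"hand": 0.4, "xyz": [0, 0, 0.2], "delta_rot": [0, 0, 0]},
  {"hand": 0.4, "xyz": [0, 0, 0.2], "delta_rot": [0, 0, 0]},
])

```text
clock: 10.6
position: [636.4, -219.1, 265.2]
ee_rot: [0.66, 0.751, 0.0, 0.002]
contact_force: [0.2, -5.6, 3.6]
gripper_width: 45.0
```

Run:
```python
from h import *
p=get_image("scene")
crop(p,"s13",330,120,390,180,10)
st();print(telemetry.read_state()["wrist_torque"])
```

```text
t 10.65 pos [ 636.4 -219.1  265.2] yaw 1.699 z [ 0.002 -0.002 -1.   ] F [ 0.2 -5.1  3. ] w 45.2 j [-0.09  0.46  0.16  0.   -1.26 -1.35]
[-1.08819025 -0.05623362 -0.0424332 ]
```

View pics/s13.png

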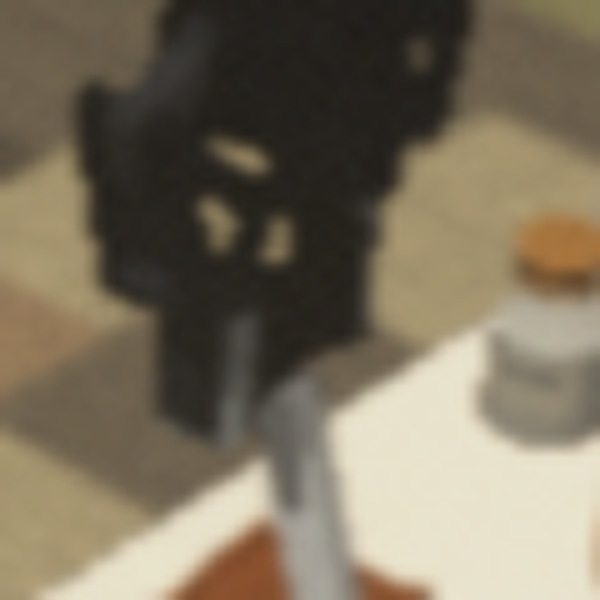

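Run:
```python
import numpy as np
for t in [.05,.15,.25,.35,.45,.55,.65,.75,.85,.95,1.05,1.15,1.25,1.35,1.45,1.55,1.6,1.7,1.75,1.8,1.83,1.85,1.868]:
    print(t,round((-168*np.sin(t-.297)-49.1)/10,2),round((160.6-168*np.cos(t-.297))/10,2))
```

```text
0.05 -0.8 -0.23
0.15 -2.45 -0.56
0.25 -4.12 -0.72
0.35 -5.8 -0.72
0.45 -7.47 -0.54
0.55 -9.12 -0.21
0.65 -10.72 0.3
0.75 -12.26 0.95
0.85 -13.73 1.76
0.95 -15.12 2.72
1.05 -16.4 3.8
1.15 -17.56 5.01
1.25 -18.6 6.33
1.35 -19.51 7.74
1.45 -20.26 9.24
1.55 -20.87 10.81
1.6 -21.11 11.61
1.7 -21.47 13.25
1.75 -21.59 14.09
1.8 -21.67 14.92
1.83 -21.7 15.43
1.85 -21.71 15.76
1.868 -21.71 16.06
```

Emit:
apply_moves([
  {"hand": 0.4, "xyz": [-0.1, -0.8, -0.23], "delta_rot": [0, 0, 0]},
  {"hand": 0.4, "xyz": [-0.1, -2.45, -0.56], "delta_rot": [0, 0, 0]},
  {"hand": 0.4, "xyz": [-0.1, -4.12, -0.72], "delta_rot": [0, 0, 0]},
  {"hand": 0.4, "xyz": [-0.1, -5.8, -0.72], "delta_rot": [0, 0, 0]},
  {"hand": 0.4, "xyz": [-0.1, -7.47, -0.54], "delta_rot": [0, 0, 0]},
  {"hand": 0.4, "xyz": [-0.1, -9.12, -0.21], "delta_rot": [0, 0, 0]},
  {"hand": 0.4, "xyz": [-0.1, -10.72, 0.3], "delta_rot": [0, 0, 0]},
  {"hand": 0.4, "xyz": [-0.1, -10.72, 0.3], "delta_rot": [0, 0, 0]},
  {"hand": 0.4, "xyz": [-0.1, -10.72, 0.3], "delta_rot": [0, 0, 0]},
])

```text
clock: 11.4
position: [530.9, -232.7, 263.1]
ee_rot: [0.66, 0.751, 0.001, 0.002]
contact_force: [0.8, 0.2, 8.7]
gripper_width: 44.8
```

Run:
```python
from h import *
p=get_image("scene")
crop(p,"s14",330,110,450,265,5)
st();print(telemetry.read_state()["wrist_torque"])
```

```text
t 11.45 pos [ 531.1 -232.7  263.2] yaw 1.7 z [ 0.005 -0.001 -1.   ] F [-0.2  0.   8.4] w 45.1 j [-0.13  0.3  -0.09  0.   -1.17 -1.31]
[ 0.24361783 -0.27671194 -0.1662102 ]
```

View pics/s14.png

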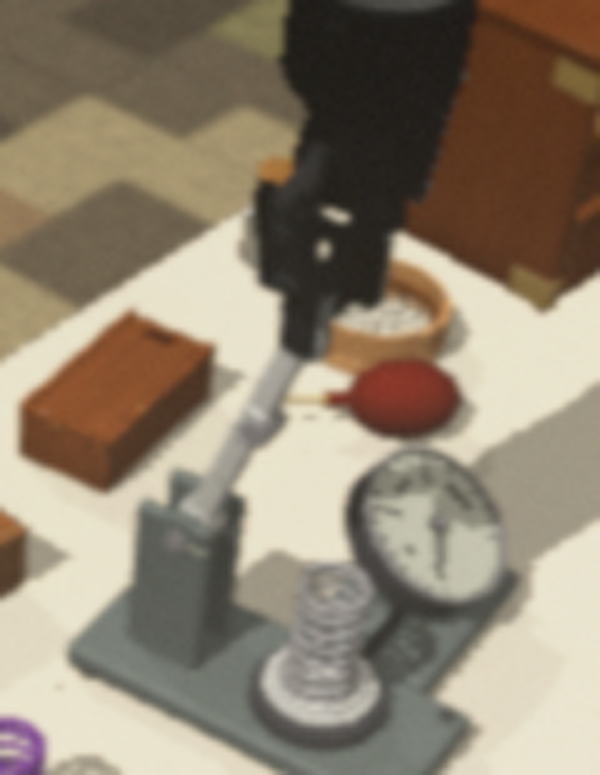

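Emit:
apply_moves([
  {"hand": 0.4, "xyz": [0, -1.54, 0.65], "delta_rot": [0, 0, 0]},
  {"hand": 0.4, "xyz": [0, -3.01, 1.46], "delta_rot": [0, 0, 0]},
  {"hand": 0.4, "xyz": [0, -4.4, 2.42], "delta_rot": [0, 0, 0]},
  {"hand": 0.4, "xyz": [0, -5.68, 3.5], "delta_rot": [0, 0, 0]},
  {"hand": 0.4, "xyz": [0, -6.84, 4.71], "delta_rot": [0, 0, 0]},
  {"hand": 0.4, "xyz": [0, -7.88, 6.03], "delta_rot": [0, 0, 0]},
  {"hand": 0.4, "xyz": [0, -8.79, 7.44], "delta_rot": [0, 0, 0]},
  {"hand": 0.4, "xyz": [0, -9.54, 8.94], "delta_rot": [0, 0, 0]},
  {"hand": 0.4, "xyz": [0, -10.15, 10.51], "delta_rot": [0, 0, 0]},
  {"hand": 0.4, "xyz": [0, -10.15, 10.51], "delta_rot": [0, 0, 0]},
  {"hand": 0.4, "xyz": [0, -10.15, 10.51], "delta_rot": [0, 0, 0]},
])

```text
clock: 12.37
position: [427.7, -245.8, 155.4]
ee_rot: [0.66, 0.751, -0.001, -0.002]
contact_force: [-5.2, -1.9, 5.9]
gripper_width: 45.0
```

Run:
```python
from h import *
p=get_image("scene")
crop(p,"s15",350,160,450,265,7)
st();print(telemetry.read_state()["wrist_torque"])
```

```text
t 12.42 pos [ 427.8 -245.8  155.6] yaw 1.7 z [-0.005  0.    -1.   ] F [-4.8 -2.3  5.7] w 44.8 j [-0.19  0.26 -0.44  0.   -0.87 -1.25]
[-8.13211820e-01  8.89492632e-01  7.98802532e-04]
```

View pics/s15.png

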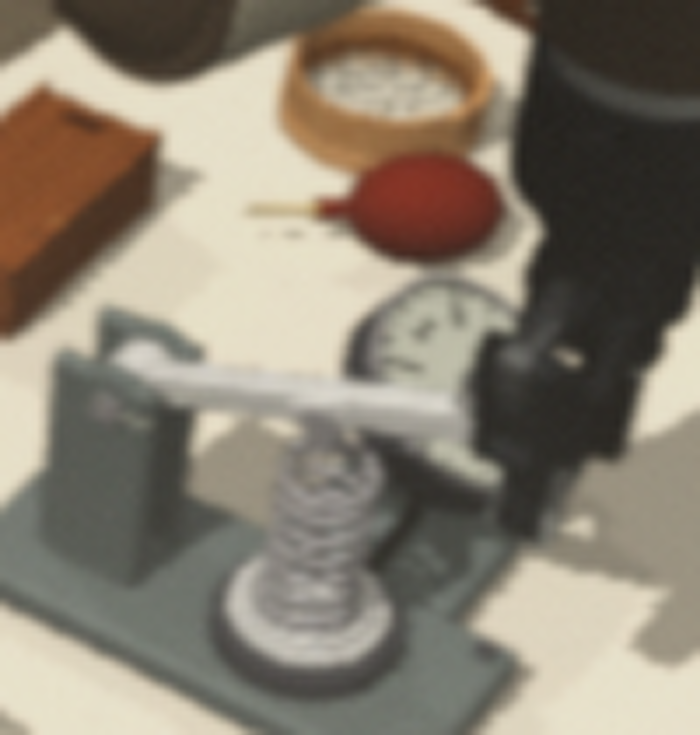

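Emit:
apply_moves([
  {"hand": 0.4, "xyz": [0, -0.24, 0.8], "delta_rot": [0, 0, 0]},
  {"hand": 0.4, "xyz": [0, -0.43, 1.62], "delta_rot": [0, 0, 0]},
  {"hand": 0.4, "xyz": [0, -0.52, 2.03], "delta_rot": [0, 0, 0]},
  {"hand": 0.4, "xyz": [0, -0.6, 2.44], "delta_rot": [0, 0, 0]},
  {"hand": 0.4, "xyz": [0, -0.66, 2.86], "delta_rot": [0, 0, 0]},
  {"hand": 0.4, "xyz": [0, -0.72, 3.28], "delta_rot": [0, 0, 0]},
  {"hand": 0.4, "xyz": [0, -0.76, 3.7], "delta_rot": [0, 0, 0]},
  {"hand": 0.4, "xyz": [0, -0.8, 4.11], "delta_rot": [0, 0, 0]},
  {"hand": 0.4, "xyz": [0, -0.83, 4.62], "delta_rot": [0, 0, 0]},
  {"hand": 0.4, "xyz": [0, -0.84, 4.95], "delta_rot": [0, 0, 0]},
  {"hand": 0.4, "xyz": [0, -0.84, 5.15], "delta_rot": [0, 0, 0]},
  {"hand": 0.4, "xyz": [0, -0.84, 5.15], "delta_rot": [0, 0, 0]},
])

```text
clock: 13.42
position: [419.7, -246.8, 104.1]
ee_rot: [0.66, 0.751, -0.001, -0.002]
contact_force: [-5.5, -3.3, 8.1]
gripper_width: 45.0
```

Run:
```python
from h import *
p=get_image("scene");q=get_image("top")
crop(p,"s16",350,190,450,265,8)
crop(q,"t16",370,210,470,300,7)
st();print(telemetry.read_state()["wrist_torque"])
```

```text
t 13.52 pos [ 419.7 -246.8  104.2] yaw 1.7 z [-0.004  0.001 -1.   ] F [-4.8 -3.4  6.8] w 45.1 j [-0.2   0.33 -0.52  0.   -0.73 -1.24]
[-0.63139577  0.74802251  0.14314311]
```

View pics/s16.png

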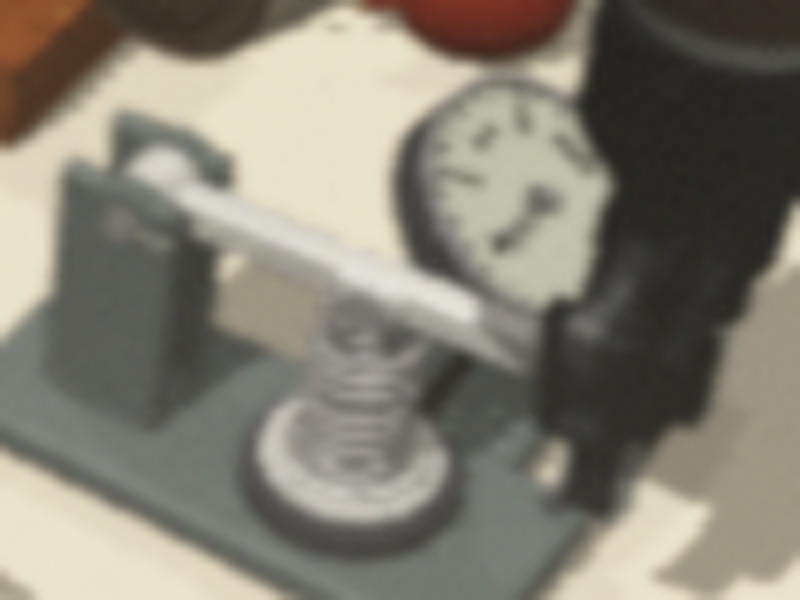

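View pics/t16.png

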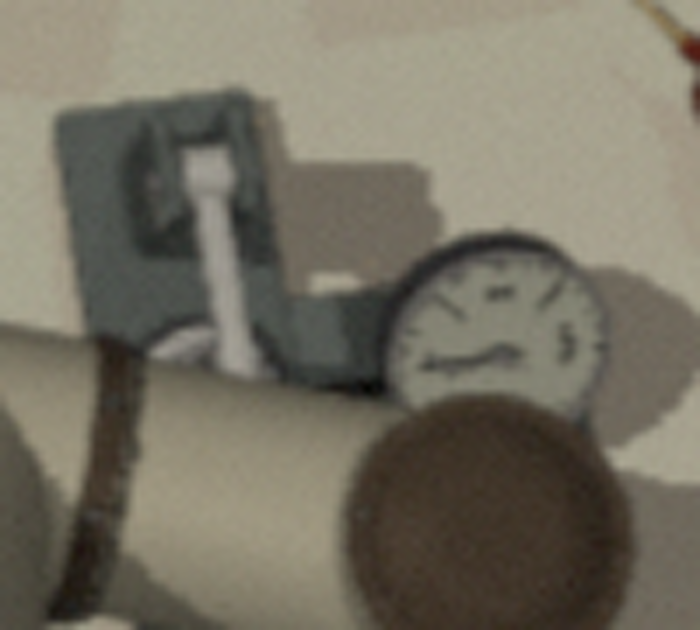

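Run:
```python
from h import *
p=get_image("scene")
o=np.array([506,-234.5]);u=np.array([np.cos(.129),np.sin(.129)])
for t in (1.78,1.868,1.95):
    a=np.r_[o+80*u,101]; b=np.r_[o+(80-140*np.sin(t-.297))*u,101+140*np.cos(t-.297)]
    A,B=proj(p,[a,b]); print(t,(A-[350,190])*8,(B-[350,190])*8,np.degrees(np.arctan2(*(B-A)[::-1])))
crop(p,"s17",355,200,400,230,16)
st()
```

```text
1.78 [149.05629751 187.66681343] [554.60167588 342.93382616] 20.949833052752318
1.868 [149.05629751 187.66681343] [549.4719564  373.96619393] 24.950909116294827
1.95 [149.05629751 187.66681343] [541.84277821 401.08797468] 28.51751577081776
t 13.57 pos [ 419.7 -246.8  104.3] yaw 1.7 z [-0.004  0.001 -1.   ] F [-4.1 -3.   7.3] w 45.3 j [-0.2   0.33 -0.52  0.   -0.73 -1.24]
```

View pics/s17.png

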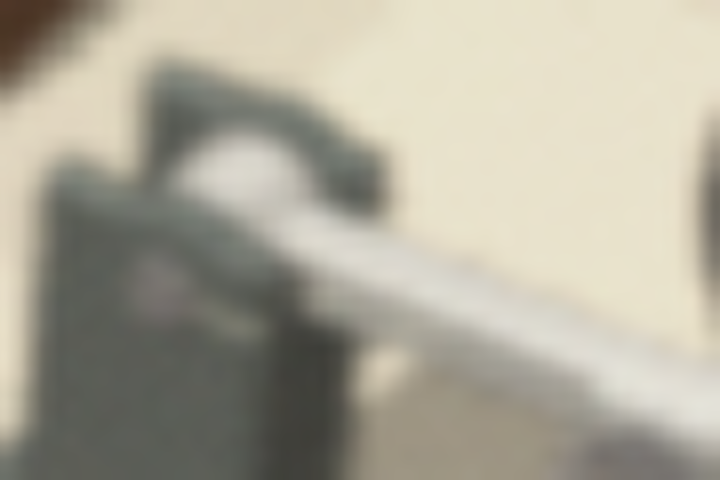

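Emit:
apply_moves([
  {"hand": 0.4, "xyz": [0, 0, 0], "delta_rot": [0, 0, 0]},
  {"hand": 0.4, "xyz": [0, 0, 0], "delta_rot": [0, 0, 0]},
  {"hand": 0.4, "xyz": [0, 0, 0], "delta_rot": [0, 0, 0]},
  {"hand": 0.4, "xyz": [0, 0, 0], "delta_rot": [0, 0, 0]},
  {"hand": 0.4, "xyz": [0, 0, 0], "delta_rot": [0, 0, 0]},
  {"hand": 0.4, "xyz": [0, 0, 0], "delta_rot": [0, 0, 0]},
  {"hand": 0.4, "xyz": [0, 0, 0], "delta_rot": [0, 0, 0]},
  {"hand": 0.4, "xyz": [0, 0, 0.1], "delta_rot": [0, 0, 0]},
  {"hand": 0.4, "xyz": [0, 0, 0.1], "delta_rot": [0, 0, 0]},
  {"hand": 0.4, "xyz": [0, 0, 0.1], "delta_rot": [0, 0, 0]},
  {"hand": 0.4, "xyz": [0, 0, 0.1], "delta_rot": [0, 0, 0]},
  {"hand": 0.4, "xyz": [0, 0, 0.1], "delta_rot": [0, 0, 0]},
])

```text
clock: 14.57
position: [419.7, -246.8, 103.5]
ee_rot: [0.66, 0.751, -0.001, -0.002]
contact_force: [-6.4, -2.5, 8.2]
gripper_width: 45.3
```

Run:
```python
from h import *
p=get_image("scene");q=get_image("top")
crop(p,"s18",395,195,430,235,16)
crop(q,"t18",420,235,465,275,16)
st()
```

```text
t 14.67 pos [ 419.7 -246.9  103.5] yaw 1.7 z [-0.004  0.001 -1.   ] F [-5.6 -2.3  9.1] w 45.0 j [-0.2   0.33 -0.52  0.   -0.73 -1.24]
```

View pics/t18.png

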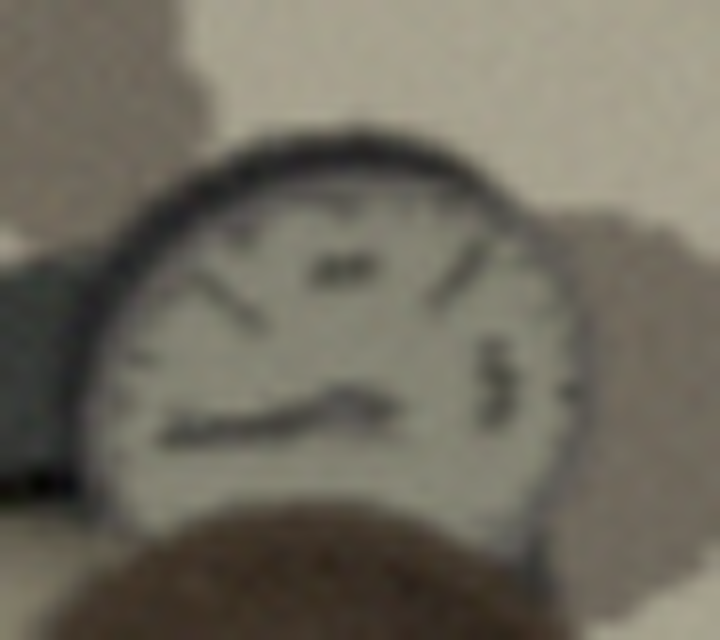

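View pics/s18.png

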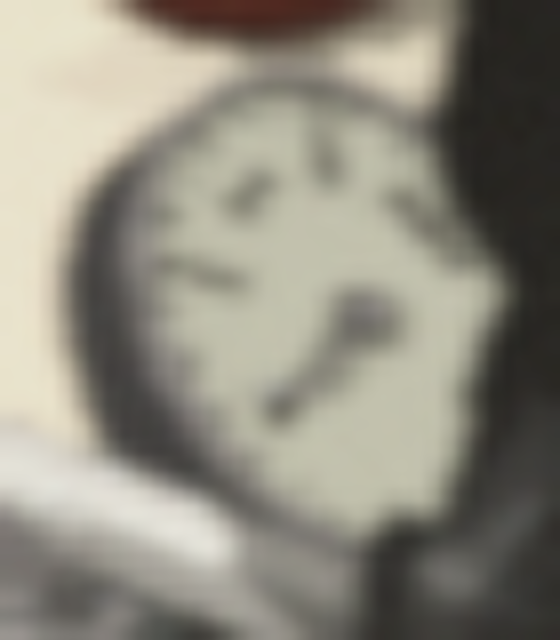

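Emit:
apply_moves([
  {"hand": 0.4, "xyz": [0, 0, 0.2], "delta_rot": [0, 0, 0]},
  {"hand": 0.4, "xyz": [0, 0, 0.4], "delta_rot": [0, 0, 0]},
  {"hand": 0.4, "xyz": [0, 0, 0.5], "delta_rot": [0, 0, 0]},
  {"hand": 0.4, "xyz": [0, 0, 0.5], "delta_rot": [0, 0, 0]},
  {"hand": 0.4, "xyz": [0, 0, 0.5], "delta_rot": [0, 0, 0]},
])

```text
clock: 15.08
position: [419.7, -246.8, 98.3]
ee_rot: [0.66, 0.751, -0.001, -0.002]
contact_force: [-5.2, -2.9, 7.6]
gripper_width: 45.1
```

Run:
```python
from h import *
p=get_image("scene");q=get_image("top")
crop(p,"s19",350,190,450,265,8)
crop(q,"t19",420,235,465,275,16)
st()
```

```text
t 15.18 pos [ 419.7 -246.8   98.4] yaw 1.7 z [-0.004  0.001 -1.   ] F [-4.8 -2.7  7.9] w 44.9 j [-0.2   0.34 -0.53  0.   -0.71 -1.24]
```

View pics/t19.png

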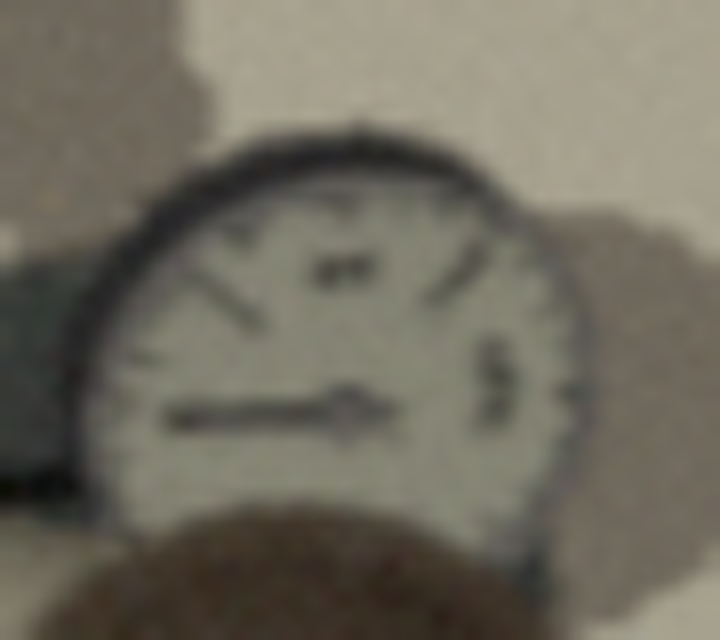

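View pics/s19.png

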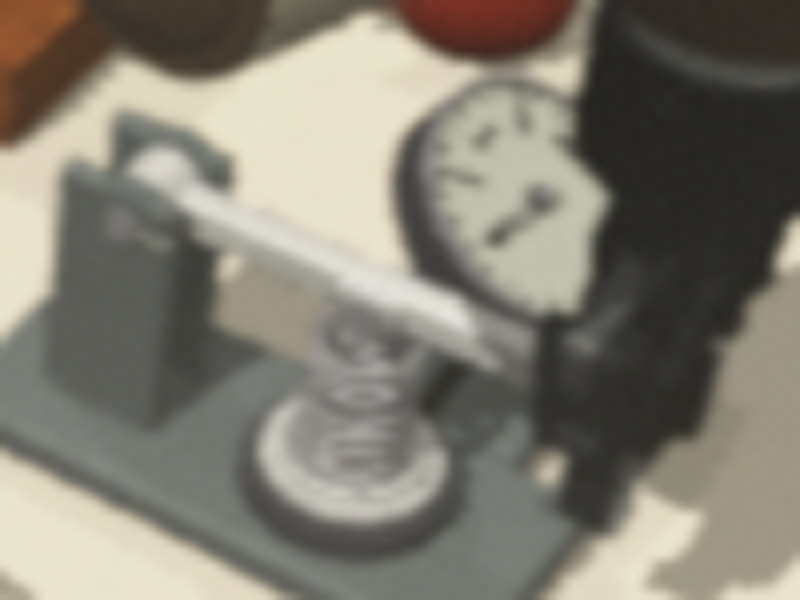

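Emit:
apply_moves([
  {"hand": 0.4, "xyz": [0, 0, 0.2], "delta_rot": [0, 0, 0]},
  {"hand": 0.4, "xyz": [0, 0, 0.4], "delta_rot": [0, 0, 0]},
  {"hand": 0.4, "xyz": [0, 0, 0.4], "delta_rot": [0, 0, 0]},
])

```text
clock: 15.43
position: [419.8, -246.8, 94.3]
ee_rot: [0.66, 0.751, -0.001, -0.001]
contact_force: [-5.5, -2.3, 10.0]
gripper_width: 44.9
```

Run:
```python
from h import *
q=get_image("top")
crop(q,"t20",420,235,465,275,16)
st();print(telemetry.read_state()["wrist_torque"])
```

```text
t 15.48 pos [ 419.8 -246.8   94.5] yaw 1.7 z [-0.003  0.001 -1.   ] F [-5.3 -2.6  8.6] w 45.3 j [-0.2   0.34 -0.53  0.   -0.7  -1.24]
[-0.40798193  0.70332416  0.15500232]
```

View pics/t20.png

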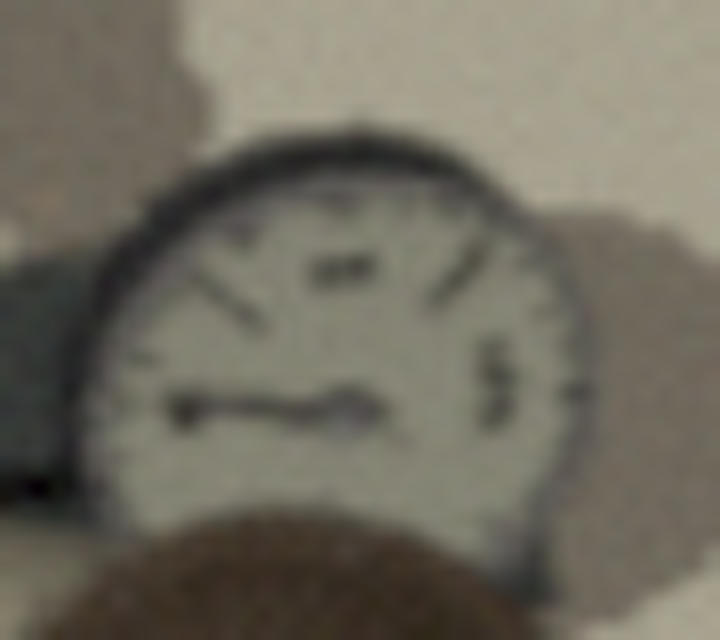

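Emit:
apply_moves([
  {"hand": 0.4, "xyz": [0, 0, 0.2], "delta_rot": [0, 0, 0]},
  {"hand": 0.4, "xyz": [0, 0, 0.3], "delta_rot": [0, 0, 0]},
  {"hand": 0.4, "xyz": [0, 0, 0.3], "delta_rot": [0, 0, 0]},
])

```text
clock: 15.73
position: [419.9, -246.8, 91.5]
ee_rot: [0.66, 0.751, -0.001, -0.001]
contact_force: [-5.8, -1.9, 8.7]
gripper_width: 45.0
```

Run:
```python
from h import *
p=get_image("scene");q=get_image("top")
crop(p,"s21",350,190,450,265,8)
crop(q,"t21",420,235,465,275,16)
st();print(telemetry.read_state()["wrist_torque"])
```

```text
t 15.83 pos [ 420.  -246.8   91.6] yaw 1.7 z [-0.003  0.001 -1.   ] F [-5.9 -2.2  8.8] w 45.2 j [-0.2   0.35 -0.53  0.   -0.7  -1.24]
[-0.39365078  0.64682394  0.07999921]
```

View pics/t21.png

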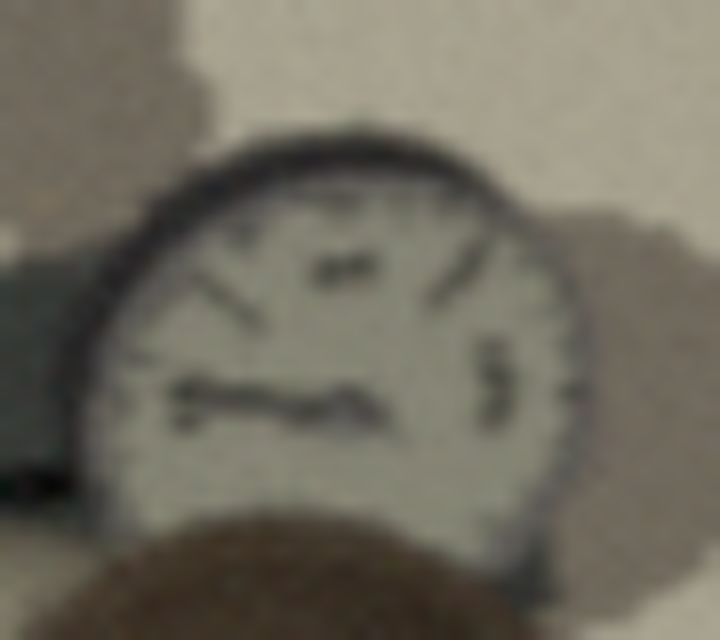

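View pics/s21.png

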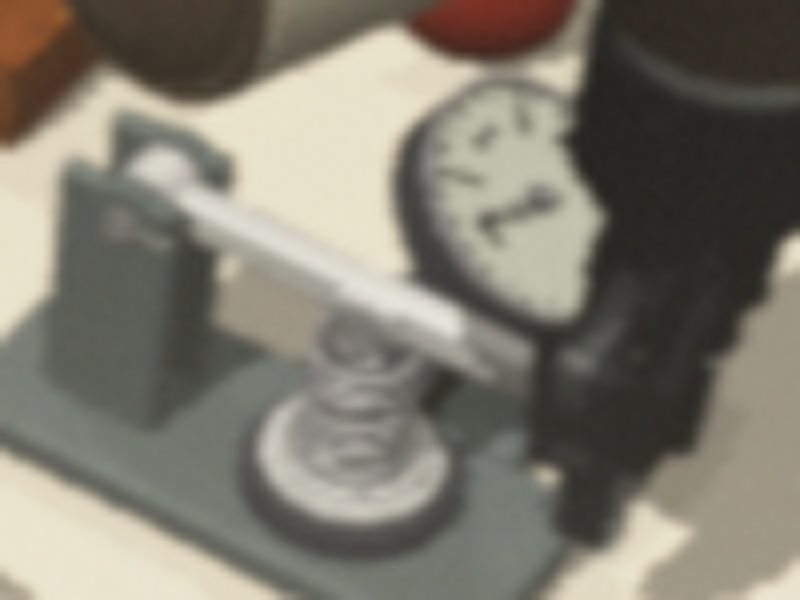

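Emit:
apply_moves([
  {"hand": 0.4, "xyz": [0, 0, 0.15], "delta_rot": [0, 0, 0]},
  {"hand": 0.4, "xyz": [0, 0, 0.3], "delta_rot": [0, 0, 0]},
  {"hand": 0.4, "xyz": [0, 0, 0.3], "delta_rot": [0, 0, 0]},
])

```text
clock: 16.08
position: [420.2, -246.8, 88.5]
ee_rot: [0.66, 0.751, -0.001, -0.001]
contact_force: [-5.9, -1.6, 9.1]
gripper_width: 45.1
```

Emit:
apply_moves([
  {"hand": 0.4, "xyz": [0, 0, 0.1], "delta_rot": [0, 0, 0]},
  {"hand": 0.4, "xyz": [0, 0, 0.2], "delta_rot": [0, 0, 0]},
  {"hand": 0.4, "xyz": [0, 0, 0.2], "delta_rot": [0, 0, 0]},
])

```text
clock: 16.33
position: [420.3, -246.8, 86.6]
ee_rot: [0.661, 0.751, -0.0, -0.001]
contact_force: [-5.5, -1.7, 10.7]
gripper_width: 45.3
```

Run:
```python
from h import *
p=get_image("scene");q=get_image("top")
crop(p,"s22",350,190,450,265,8)
crop(q,"t22",420,235,465,275,16)
st();print(telemetry.read_state()["wrist_torque"])
```

```text
t 16.43 pos [ 420.3 -246.8   86.7] yaw 1.699 z [-0.002  0.001 -1.   ] F [-4.7 -1.9 10.3] w 45.1 j [-0.2   0.35 -0.54 -0.   -0.68 -1.25]
[-0.39005892  0.45343739 -0.1650712 ]
```

View pics/t22.png

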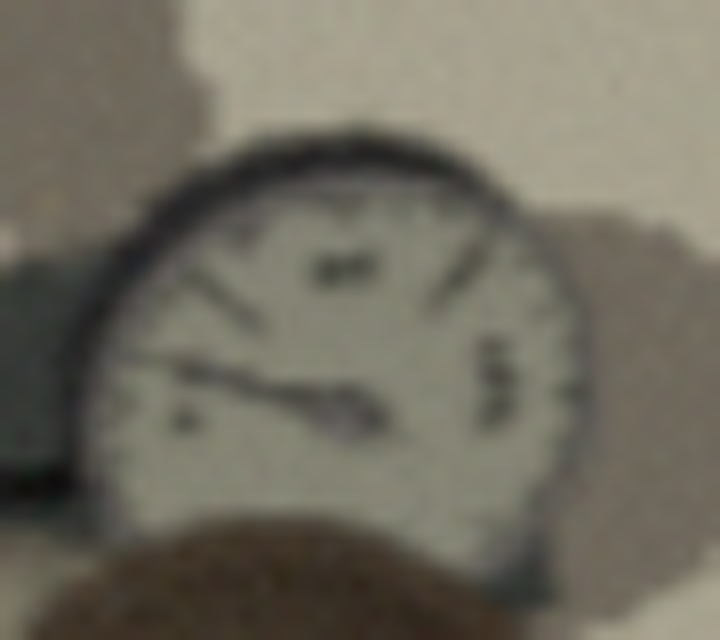

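View pics/s22.png

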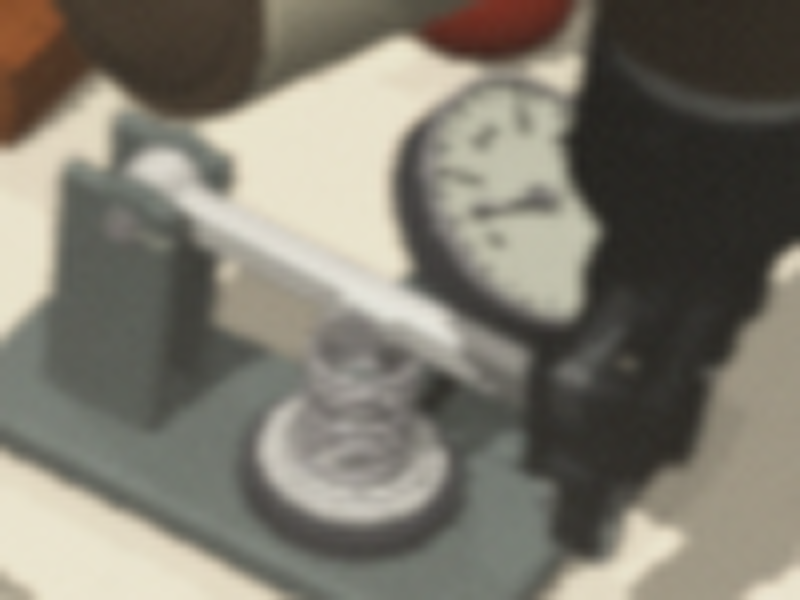

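Run:
```python
from h import *
p=get_image("scene")
crop(p,"s23",340,190,420,265,10)
u0=lambda a:np.array([np.cos(a),np.sin(a)]); n0=lambda a:np.array([-np.sin(a),np.cos(a)])
o=np.array([506,-234.5])
def sl(A,B): return np.degrees(np.arctan2(*(B-A)[::-1]))
for yw in (.09,.12,.15):
    u,n=u0(yw),n0(yw)
    # base left-front edge
    A,B=proj(p,[np.r_[o+110*u+38*n,20],np.r_[o-50*u+38*n,20]])
    C,D=proj(p,[np.r_[o+110*u+38*n,0],np.r_[o-50*u+38*n,0]])
    out=[]
    for t in (1.82,1.868,1.91):
        a=np.r_[o+80*u,101]; b=np.r_[o+(80-110*np.sin(t-.297))*u,101+110*np.cos(t-.297)]
        E,F=proj(p,[a,b]); out.append(round(sl(E,F),1))
    print(yw,"base",sl(A,B),sl(C,D),"lever",out,(A-[340,190])*10,(B-[340,190])*10)
```

```text
0.09 base 28.562326654288164 28.86757248906326 lever [np.float64(24.4), np.float64(26.6), np.float64(28.4)] [ 89.4190778  489.47298436] [615.33770814 775.76469213]
0.12 base 27.223795509575652 27.517861986324863 lever [np.float64(23.2), np.float64(25.3), np.float64(27.2)] [ 85.67798955 498.20756456] [622.48245271 774.36946948]
0.15 base 25.902382727866097 26.184876481689336 lever [np.float64(21.9), np.float64(24.1), np.float64(25.9)] [ 82.30952669 507.06671582] [629.5313814  772.81149495]
```

View pics/s23.png

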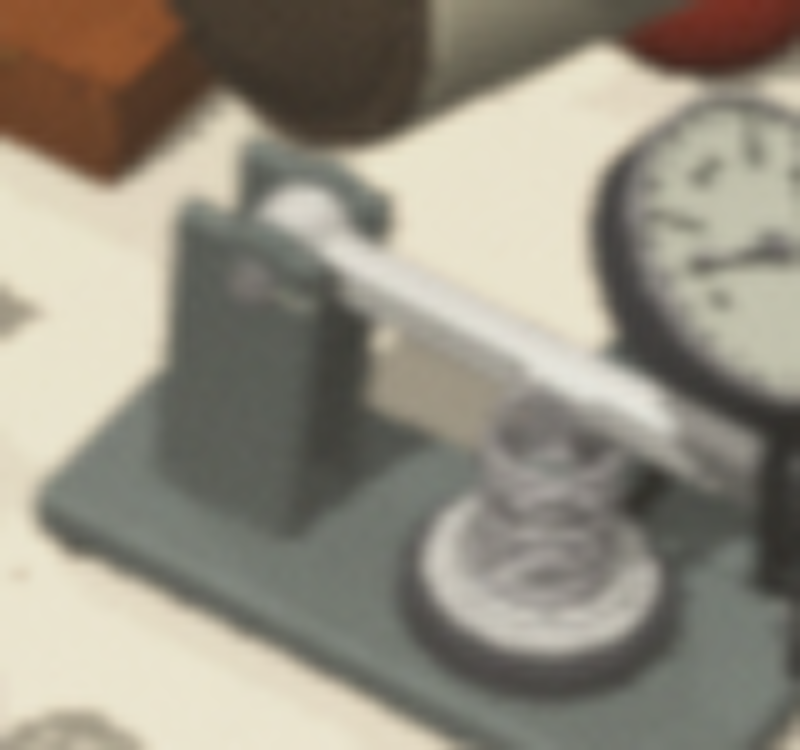

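Emit:
apply_moves([
  {"hand": 0.4, "xyz": [0, 0, -0.1], "delta_rot": [0, 0, 0]},
  {"hand": 0.4, "xyz": [0, 0, -0.15], "delta_rot": [0, 0, 0]},
  {"hand": 0.4, "xyz": [0, 0, -0.15], "delta_rot": [0, 0, 0]},
  {"hand": 0.4, "xyz": [0, 0, -0.15], "delta_rot": [0, 0, 0]},
  {"hand": 0.4, "xyz": [0, 0, -0.15], "delta_rot": [0, 0, 0]},
  {"hand": 0.4, "xyz": [0, 0, -0.15], "delta_rot": [0, 0, 0]},
  {"hand": 0.4, "xyz": [0, 0, -0.15], "delta_rot": [0, 0, 0]},
  {"hand": 0.4, "xyz": [0, 0, -0.15], "delta_rot": [0, 0, 0]},
  {"hand": 0.4, "xyz": [0, 0, -0.15], "delta_rot": [0, 0, 0]},
  {"hand": 0.4, "xyz": [0, 0, -0.15], "delta_rot": [0, 0, 0]},
  {"hand": 0.4, "xyz": [0, 0, -0.15], "delta_rot": [0, 0, 0]},
  {"hand": 0.4, "xyz": [0, 0, -0.15], "delta_rot": [0, 0, 0]},
])

```text
clock: 17.48
position: [420.2, -246.8, 88.0]
ee_rot: [0.661, 0.751, -0.0, -0.001]
contact_force: [-4.8, -2.2, 7.4]
gripper_width: 45.4
```

Run:
```python
from h import *
p=get_image("scene");q=get_image("top")
crop(p,"s24",355,200,400,240,16)
st()
for n,i in (("s",p),("t",q)):
  for l in ("lever_handle","lever_pivot"):
    print(n,l,[([round(v) for v in d["xyz"]],round(d["confidence"],2)) for d in nets.pinpoint(i,l)[:2]])
```

```text
t 17.58 pos [ 420.2 -246.8   88. ] yaw 1.699 z [-0.002  0.001 -1.   ] F [-4.8 -2.6  7.4] w 45.2 j [-0.2   0.35 -0.54 -0.   -0.69 -1.25]
s lever_handle [([424, -244, 97], 0.89), ([506, -238, 34], 0.7)]
s lever_pivot [([588, -227, 98], 0.95), ([506, -237, 32], 0.3)]
t lever_handle [([555, 273, 109], 0.61)]
t lever_pivot [([587, -228, 100], 0.65)]
```

View pics/s24.png

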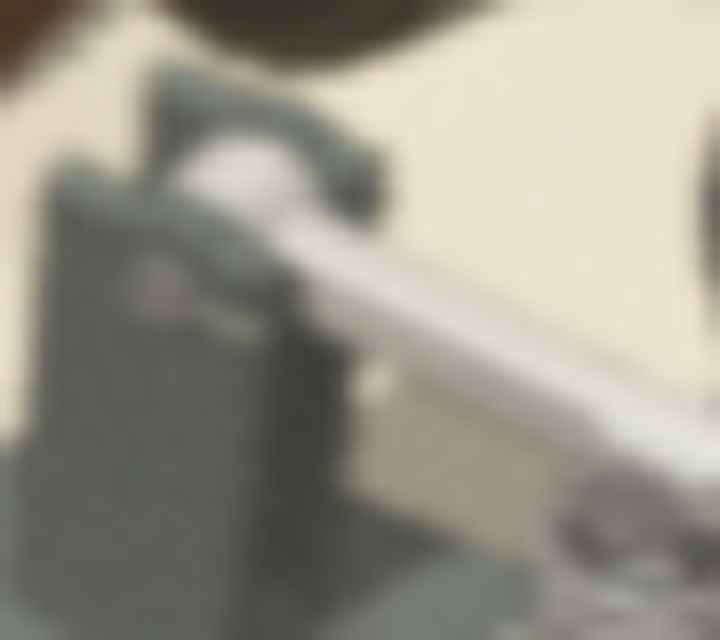

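Emit:
apply_moves([
  {"hand": 0.4, "xyz": [0, 0, -0.15], "delta_rot": [0, 0, 0]},
  {"hand": 0.4, "xyz": [0, 0, -0.3], "delta_rot": [0, 0, 0]},
  {"hand": 0.4, "xyz": [0, 0, -0.3], "delta_rot": [0, 0, 0]},
  {"hand": 0.4, "xyz": [0, 0, -0.3], "delta_rot": [0, 0, 0]},
  {"hand": 0.4, "xyz": [0, 0, -0.3], "delta_rot": [0, 0, 0]},
  {"hand": 0.4, "xyz": [0, 0, -0.3], "delta_rot": [0, 0, 0]},
  {"hand": 0.4, "xyz": [0, 0, -0.3], "delta_rot": [0, 0, 0]},
  {"hand": 0.4, "xyz": [0, 0, -0.3], "delta_rot": [0, 0, 0]},
  {"hand": 0.4, "xyz": [0, 0, -0.3], "delta_rot": [0, 0, 0]},
  {"hand": 0.4, "xyz": [0, 0, -0.3], "delta_rot": [0, 0, 0]},
])

```text
clock: 18.62
position: [420.2, -246.8, 90.5]
ee_rot: [0.66, 0.751, -0.0, -0.001]
contact_force: [-3.5, -2.8, 3.9]
gripper_width: 45.4
```

Emit:
apply_moves([
  {"hand": 0.4, "xyz": [0, 0.12, -1.97], "delta_rot": [0, 0, 0]},
  {"hand": 0.4, "xyz": [0, 0.41, -3.63], "delta_rot": [0, 0, 0]},
  {"hand": 0.4, "xyz": [0, 0.84, -5.25], "delta_rot": [0, 0, 0]},
  {"hand": 0.4, "xyz": [0, 1.45, -6.82], "delta_rot": [0, 0, 0]},
  {"hand": 0.4, "xyz": [0, 2.2, -8.32], "delta_rot": [0, 0, 0]},
  {"hand": 0.4, "xyz": [0, 3.11, -9.73], "delta_rot": [0, 0, 0]},
  {"hand": 0.4, "xyz": [0, 4.15, -11.05], "delta_rot": [0, 0, 0]},
  {"hand": 0.4, "xyz": [0, 5.31, -12.26], "delta_rot": [0, 0, 0]},
  {"hand": 0.4, "xyz": [0, 6.59, -13.34], "delta_rot": [0, 0, 0]},
  {"hand": 0.4, "xyz": [0, 7.98, -14.3], "delta_rot": [0, 0, 0]},
  {"hand": 0.4, "xyz": [0, 9.45, -15.11], "delta_rot": [0, 0, 0]},
  {"hand": 0.4, "xyz": [0, 10.99, -15.76], "delta_rot": [0, 0, 0]},
])

```text
clock: 19.62
position: [527.0, -233.2, 249.9]
ee_rot: [0.66, 0.752, -0.003, -0.003]
contact_force: [-9.6, -1.7, 8.4]
gripper_width: 44.8
```

Run:
```python
from h import *
st()
p=get_image("scene");crop(p,"s25",350,110,450,265,5)
```

```text
t 19.62 pos [ 527.  -233.2  249.9] yaw 1.701 z [-0.008 -0.001 -1.   ] F [-9.6 -1.7  8.4] w 44.8 j [-0.13  0.31 -0.12  0.   -1.15 -1.31]
```

View pics/s25.png

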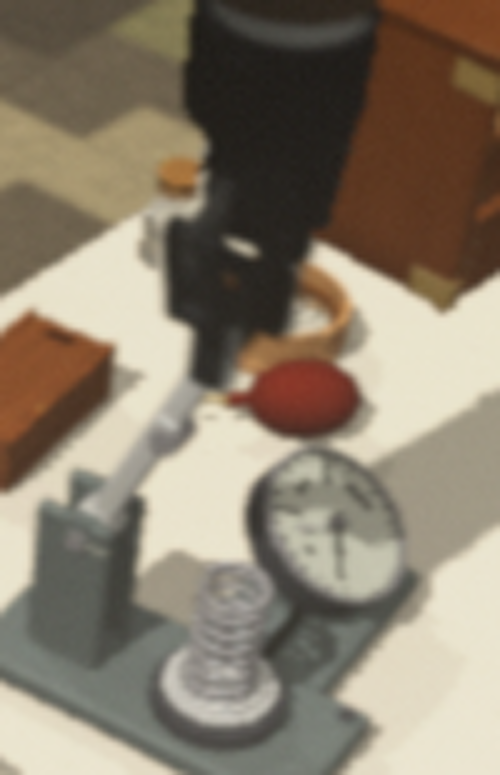

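Emit:
apply_moves([
  {"hand": 0.4, "xyz": [0, 1.6, -0.51], "delta_rot": [0, 0, 0]},
  {"hand": 0.4, "xyz": [0, 3.25, -0.84], "delta_rot": [0, 0, 0]},
  {"hand": 0.4, "xyz": [0, 4.92, -1.02], "delta_rot": [0, 0, 0]},
  {"hand": 0.4, "xyz": [0, 6.6, -1.02], "delta_rot": [0, 0, 0]},
  {"hand": 0.4, "xyz": [0, 8.27, -0.86], "delta_rot": [0, 0, 0]},
  {"hand": 0.4, "xyz": [0, 9.7, -0.55], "delta_rot": [0, 0, 0]},
  {"hand": 0.7, "xyz": [0, 9.9, -0.5], "delta_rot": [0, 0, 0]},
  {"hand": 1, "xyz": [0, 9.9, -0.5], "delta_rot": [0, 0, 0]},
  {"hand": 1, "xyz": [0, 9.9, -0.5], "delta_rot": [0, 0, 0]},
  {"hand": 1, "xyz": [0, 9.9, -0.5], "delta_rot": [0, 0, 0]},
  {"hand": 1, "xyz": [0, 9.9, -0.5], "delta_rot": [0, 0, 0]},
])

```text
clock: 20.58
position: [627.6, -219.9, 253.6]
ee_rot: [0.66, 0.751, 0.0, 0.0]
contact_force: [-0.2, 0.1, -0.1]
gripper_width: 85.3
```

Emit:
apply_moves([
  {"hand": 1, "xyz": [0, 0, -2], "delta_rot": [0, 0, 0]},
  {"hand": 1, "xyz": [0, 0, -5], "delta_rot": [0, 0, 0]},
  {"hand": 1, "xyz": [0, 0, -8], "delta_rot": [0, 0, 0]},
  {"hand": 1, "xyz": [0, 0, -9], "delta_rot": [0, 0, 0]},
])

```text
clock: 20.92
position: [628.8, -220.8, 349.4]
ee_rot: [0.66, 0.751, 0.002, 0.004]
contact_force: [0.2, 0.5, 1.2]
gripper_width: 85.7
```

Run:
```python
from h import *
st()
p=get_image("scene");crop(p,"s26",330,110,450,265,5)
q=get_image("top");crop(q,"t26",375,210,470,290,8)
```

```text
t 20.92 pos [ 628.8 -220.8  349.4] yaw 1.7 z [ 0.009 -0.003 -1.   ] F [0.2 0.5 1.2] w 85.7 j [-0.09  0.41  0.28  0.   -1.43 -1.35]
```

View pics/s26.png

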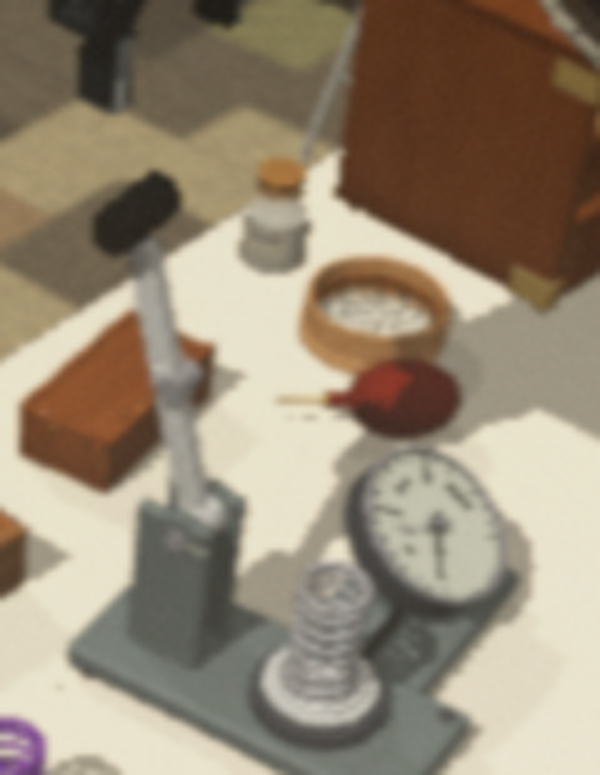

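View pics/t26.png

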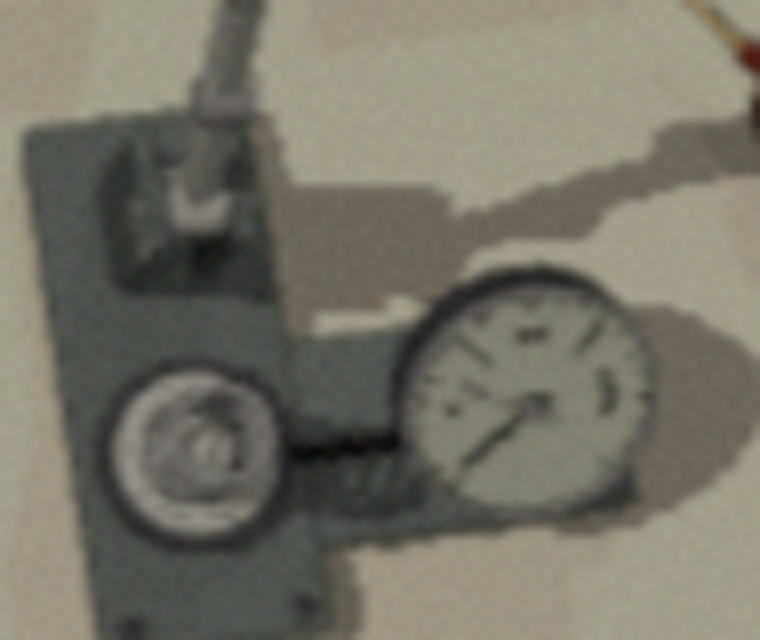

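Run:
```python
from h import *
import pickle
p,q=pickle.load(open("im0.pkl","rb"))
f=lambda x,y,k,o:(np.array([x,y])+.5)/k+np.array(o)-.5
T=(170,170)
c=ray(q,*f(257,293,5,T),88)[:2]; print("axis",c)
for n,x,y,z in (("one",355,418,88),("two",90,318,88),("three",156,169,88),("chute",236,384,112),("card",266,127,140),("card",266,127,170),("hub",241,274,148)):
    d=ray(q,*f(x,y,5,T),z)[:2]-c; print(n,np.linalg.norm(d).round(1),np.arctan2(d[1],d[0]).round(3), (d+c).round(1))
st()
```

```text
axis [610.09144529 262.46749182]
one 89.8 -2.47 [539.8 206.6]
two 93.1 1.719 [596.4 354.6]
three 91.9 0.69 [681. 321.]
chute 55.1 3.05 [555.3 267.5]
card 81.9 -0.159 [690.9 249.5]
card 75.2 -0.256 [682.8 243.5]
hub 3.8 -1.978 [608.6 259. ]
t 21.02 pos [ 628.4 -220.3  347. ] yaw 1.7 z [ 0.007 -0.001 -1.   ] F [ 0.3 -0.1  0. ] w 85.3 j [-0.09  0.41  0.28  0.   -1.43 -1.35]
```

Run:
```python
from h import *
print(tool([610,264,300]))
```

```text
[48.27767372  4.35965233  4.63226416]
```

Emit:
apply_moves([
  {"hand": 0.6, "xyz": [48.3, 4.3, 4.6], "delta_rot": [0, 0, -2.65]},
  {"hand": 0.6, "xyz": [48.3, 4.3, 4.6], "delta_rot": [0, 0, -2.65]},
  {"hand": 0.6, "xyz": [48.3, 4.3, 4.6], "delta_rot": [0, 0, -2.65]},
  {"hand": 0.6, "xyz": [48.3, 4.3, 4.6], "delta_rot": [0, 0, -2.65]},
  {"hand": 0.6, "xyz": [48.3, 4.3, 4.6], "delta_rot": [0, 0, -2.65]},
  {"hand": 0.6, "xyz": [48.3, 4.3, 4.6], "delta_rot": [0, 0, -2.65]},
  {"hand": 0.6, "xyz": [48.3, 4.3, 4.6], "delta_rot": [0, 0, -2.65]},
  {"hand": 0.6, "xyz": [48.3, 4.3, 4.6], "delta_rot": [0, 0, -2.65]},
  {"hand": 0.6, "xyz": [48.3, 4.3, 4.6], "delta_rot": [0, 0, -2.65]},
  {"hand": 0.6, "xyz": [48.3, 4.3, 4.6], "delta_rot": [0, 0, -2.65]},
  {"hand": 0.6, "xyz": [48.3, 4.3, 4.6], "delta_rot": [0, 0, -2.65]},
  {"hand": 0.6, "xyz": [48.3, 4.3, 4.6], "delta_rot": [0, 0, -2.65]},
])

```text
clock: 22.02
position: [606.9, 267.5, 294.7]
ee_rot: [-0.033, 0.999, -0.0, -0.002]
contact_force: [0.8, -0.5, -0.7]
gripper_width: 51.3
```

Run:
```python
from h import *
st();print(tool([610,264,220]),yaw()+1.93,yaw()-(-1.93+2*np.pi))
```

```text
t 22.02 pos [606.9 267.5 294.7] yaw -3.075 z [-0.003 -0.001 -1.   ] F [ 0.8 -0.5 -0.7] w 51.3 j [ 0.66  0.43  0.18 -0.   -1.33 -0.59]
[-0.30549222 -0.36945873  7.47261138] -1.1454900113534967 -7.428675318533083
```

Emit:
apply_moves([
  {"hand": 0.6, "xyz": [0, 0, 3], "delta_rot": [0, 0, -0.12]},
  {"hand": 0.6, "xyz": [0, 0, 5], "delta_rot": [0, 0, -0.24]},
  {"hand": 0.6, "xyz": [0, 0, 5], "delta_rot": [0, 0, -0.36]},
  {"hand": 0.6, "xyz": [0, 0, 5], "delta_rot": [0, 0, -0.48]},
  {"hand": 0.6, "xyz": [0, 0, 5], "delta_rot": [0, 0, -0.6]},
  {"hand": 0.6, "xyz": [0, 0, 5], "delta_rot": [0, 0, -0.72]},
  {"hand": 0.6, "xyz": [0, 0, 5], "delta_rot": [0, 0, -0.84]},
  {"hand": 0.6, "xyz": [0, 0, 5], "delta_rot": [0, 0, -0.96]},
  {"hand": 0.6, "xyz": [0, 0, 5], "delta_rot": [0, 0, -1.08]},
  {"hand": 0.6, "xyz": [0, 0, 5], "delta_rot": [0, 0, -1.14]},
  {"hand": 0.6, "xyz": [0, 0, 5], "delta_rot": [0, 0, -1.14]},
])

```text
clock: 22.93
position: [607.6, 264.0, 245.5]
ee_rot: [-0.564, 0.826, 0.0, -0.001]
contact_force: [0.2, 0.4, -0.1]
gripper_width: 51.4
```

Run:
```python
from h import *
st();print(tool([610,264,220]),yaw()+1.93)
p=get_image("scene");crop(p,"s27",140,240,270,390,4)
q=get_image("top");crop(q,"t27",170,150,290,280,4)
for X in ([610,264,150],[610,264,235]): print((proj(p,X)-[140,240])*4,(proj(q,X)-[170,150])*4)
```

```text
t 22.93 pos [607.6 264.  245.5] yaw -1.943 z [-0.003 -0.001 -1.   ] F [ 0.2  0.4 -0.1] w 51.4 j [ 0.65  0.46  0.1  -0.   -1.22  0.55]
[-0.09235022 -0.23103168  2.55012137] -0.012901550242516047
[[225.78595879 269.77505201]] [[183.02496617 294.92379412]]
[[191.25459842 151.10716108]] [[154.14188445 267.18999817]]
```

View pics/s27.png

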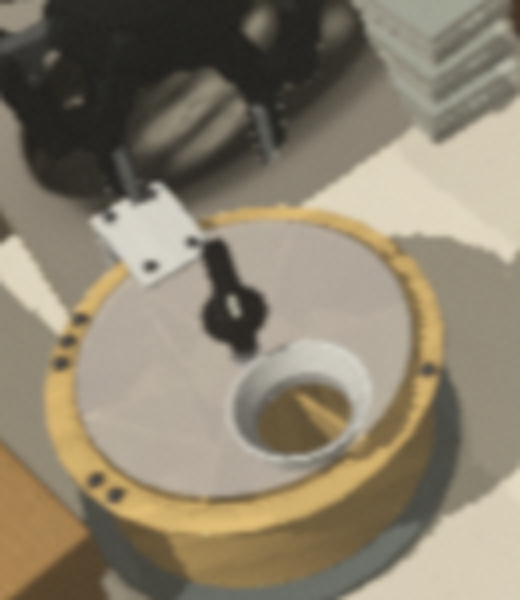

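View pics/t27.png

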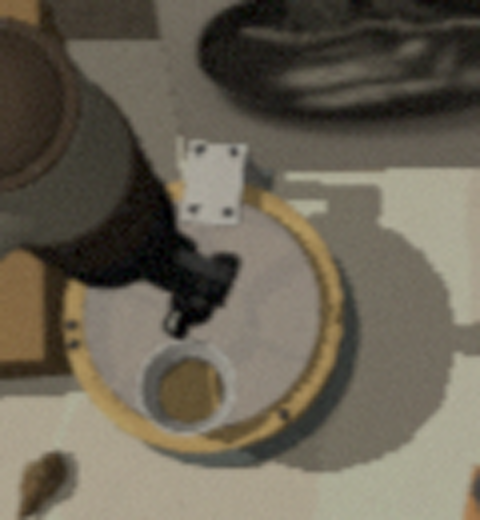

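Emit:
apply_moves([
  {"hand": 0.6, "xyz": [-0.05, -0.15, 3], "delta_rot": [0, 0, 0]},
  {"hand": 0.6, "xyz": [-0.05, -0.15, 6], "delta_rot": [0, 0, 0]},
  {"hand": 0.6, "xyz": [-0.05, -0.15, 8.5], "delta_rot": [0, 0, 0]},
  {"hand": 0.6, "xyz": [-0.05, -0.15, 10], "delta_rot": [0, 0, 0]},
  {"hand": 0.6, "xyz": [-0.05, -0.15, 10], "delta_rot": [0, 0, 0]},
  {"hand": 0.6, "xyz": [-0.05, -0.15, 10], "delta_rot": [0, 0, 0]},
])

```text
clock: 23.53
position: [609.8, 264.0, 146.4]
ee_rot: [-0.564, 0.826, -0.0, -0.001]
contact_force: [0.4, -0.4, -0.6]
gripper_width: 51.3
```

Run:
```python
from h import *
st()
p=get_image("scene");crop(p,"s28",160,270,250,350,8)
```

```text
t 23.53 pos [609.8 264.  146.4] yaw -1.944 z [-0.002 -0.002 -1.   ] F [ 0.4 -0.4 -0.6] w 51.3 j [ 0.65  0.54 -0.02  0.   -1.01  0.55]
```

View pics/s28.png

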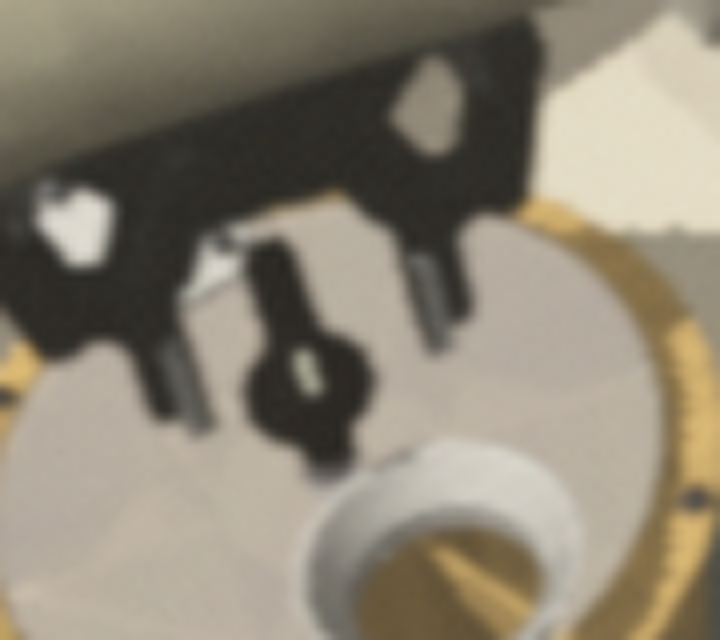

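Emit:
apply_moves([
  {"hand": 0.05, "xyz": [0, 0, 0], "delta_rot": [0, 0, 0]},
  {"hand": 0.05, "xyz": [0, 0, 0], "delta_rot": [0, 0, 0]},
  {"hand": 0.05, "xyz": [0, 0, 0], "delta_rot": [0, 0, 0]},
  {"hand": 0.05, "xyz": [0, 0, 0], "delta_rot": [0, 0, 0]},
  {"hand": 0.05, "xyz": [0, 0, 0], "delta_rot": [0, 0, 0]},
  {"hand": 0.05, "xyz": [0, 0, 0], "delta_rot": [0, 0, 0]},
])

```text
clock: 24.08
position: [611.2, 266.1, 149.1]
ee_rot: [-0.564, 0.826, 0.0, 0.003]
contact_force: [0.0, 5.9, 4.5]
gripper_width: 12.1
```

Run:
```python
from h import *
st();print(telemetry.read_state()["wrist_torque"])
p=get_image("scene");crop(p,"s29",150,270,260,380,6)
```

```text
t 24.08 pos [611.2 266.1 149.1] yaw -1.943 z [ 0.004  0.003 -1.   ] F [0.  5.9 4.5] w 12.1 j [ 0.65  0.53 -0.02 -0.   -1.01  0.55]
[1.42191445 0.02794585 0.00924452]
```

View pics/s29.png

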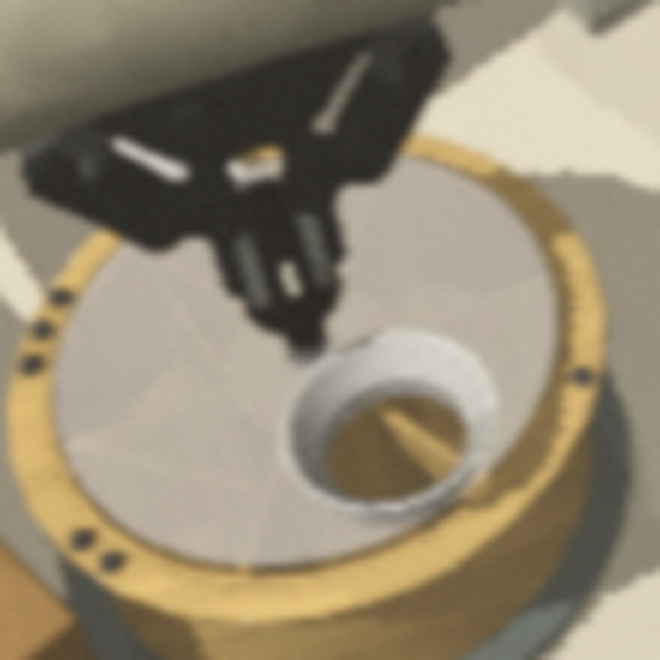

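Emit:
apply_moves([
  {"hand": 0.05, "xyz": [-0.2, 0, 0], "delta_rot": [0, 0, 0.1]},
  {"hand": 0.05, "xyz": [-0.25, 0, 0], "delta_rot": [0, 0, 0.2]},
  {"hand": 0.05, "xyz": [-0.25, 0, 0], "delta_rot": [0, 0, 0.3]},
  {"hand": 0.05, "xyz": [-0.25, 0, 0], "delta_rot": [0, 0, 0.4]},
  {"hand": 0.05, "xyz": [-0.25, 0, 0], "delta_rot": [0, 0, 0.5]},
  {"hand": 0.05, "xyz": [-0.25, 0, 0], "delta_rot": [0, 0, 0.6]},
  {"hand": 0.05, "xyz": [-0.25, 0, 0], "delta_rot": [0, 0, 0.7]},
  {"hand": 0.05, "xyz": [-0.25, 0, 0], "delta_rot": [0, 0, 0.77]},
  {"hand": 0.05, "xyz": [-0.25, 0, 0], "delta_rot": [0, 0, 0.77]},
  {"hand": 0.05, "xyz": [-0.25, 0, 0], "delta_rot": [0, 0, 0.77]},
])

```text
clock: 24.97
position: [610.7, 265.6, 149.1]
ee_rot: [-0.212, 0.977, -0.001, -0.0]
contact_force: [-3.0, -1.5, 6.9]
gripper_width: 11.9
```

Run:
```python
from h import *
st();print(telemetry.read_state()["wrist_torque"])
p=get_image("scene");crop(p,"s30",150,270,260,390,6)
```

```text
t 24.97 pos [610.7 265.6 149.1] yaw -2.714 z [-0.    -0.002 -1.   ] F [-3.  -1.5  6.9] w 11.9 j [ 0.65  0.53 -0.02  0.   -1.02 -0.23]
[-0.21511329  0.6556248  -0.11574765]
```

View pics/s30.png

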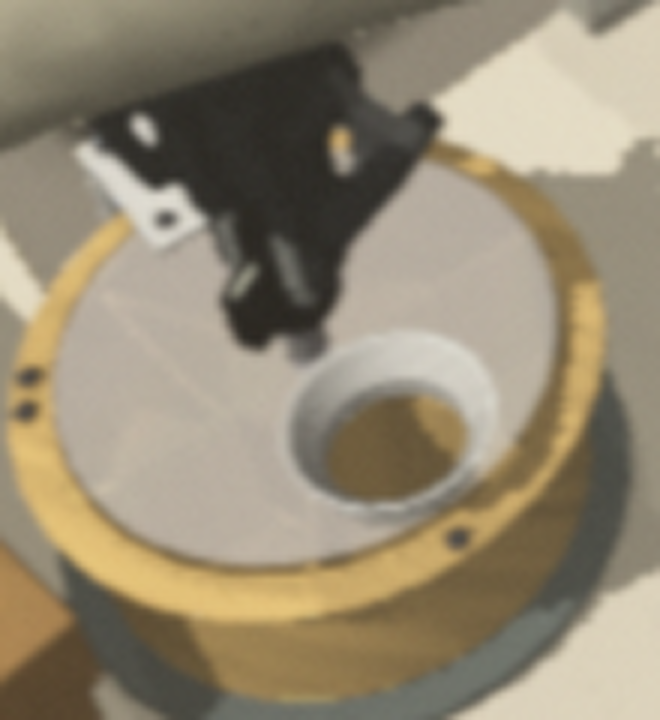

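Run:
```python
from h import *
p=get_image("scene")
g=lambda x,y:(x/6+150,y/6+270)
for c in ([611,266],[610,263]):
  for n,x,y,z in (("stud1",458,537,88),("stud2",28,394,88),("chute",393,424,112)):
    d=ray(p,*g(x,y),z)[:2]-c; print(n,np.linalg.norm(d).round(1),np.arctan2(d[1],d[0]).round(3))
for l in ("bin_one","chute_mouth","knob_grip"): print(l,[([round(v) for v in d["xyz"]],round(d["confidence"],2)) for d in nets.pinpoint(p,l)[:3]])
```

```text
stud1 95.2 3.038
stud2 88.8 1.008
chute 62.4 3.043
stud1 94.6 3.005
stud2 91.9 1.016
chute 61.8 2.993
bin_one [([550, 271, 21], 0.97)]
chute_mouth [([556, 273, 112], 0.85)]
knob_grip [([605, 262, 138], 0.66)]
```

Emit:
apply_moves([
  {"hand": 0.5, "xyz": [0, 0, 0], "delta_rot": [0, 0, 0]},
  {"hand": 0.6, "xyz": [0, 0, 0], "delta_rot": [0, 0, 0]},
  {"hand": 0.6, "xyz": [0, 0, 0], "delta_rot": [0, 0, 0]},
  {"hand": 0.6, "xyz": [0, 0, 0], "delta_rot": [0, 0, 0]},
  {"hand": 0.6, "xyz": [0, 0, -3], "delta_rot": [0, 0, 0]},
  {"hand": 0.6, "xyz": [0, 0, -7], "delta_rot": [0, 0, 0]},
  {"hand": 0.6, "xyz": [0, 0, -11], "delta_rot": [0, 0, 0]},
  {"hand": 0.6, "xyz": [0, 0, -14], "delta_rot": [0, 0, 0]},
  {"hand": 0.6, "xyz": [0, 0, -14], "delta_rot": [0, 0, 0]},
])

```text
clock: 25.97
position: [613.8, 267.6, 296.1]
ee_rot: [-0.213, 0.977, 0.002, 0.007]
contact_force: [0.3, 0.9, 2.2]
gripper_width: 51.2
```

Run:
```python
from h import *
st();print(tool([506.7,-232.5,230]),yaw()-(1.70-2*np.pi))
p=get_image("scene");crop(p,"s31",140,260,260,390,6)
```

```text
t 25.97 pos [613.8 267.6 296.1] yaw -2.713 z [ 0.013  0.006 -1.   ] F [0.3 0.9 2.2] w 51.2 j [ 0.65  0.43  0.19  0.   -1.31 -0.23]
[ 30.62435253 -41.0326616    6.15576718] 1.870353587122073
```

View pics/s31.png

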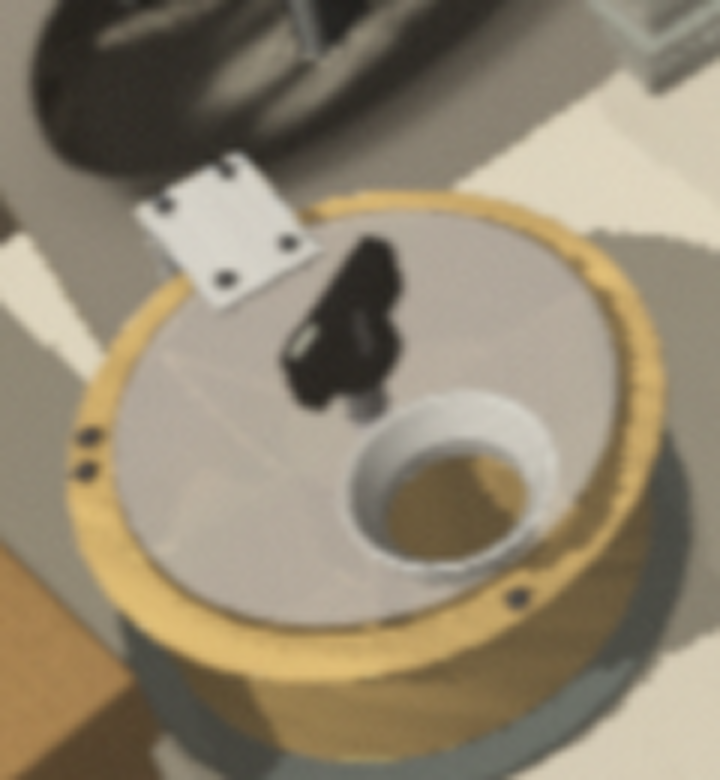

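Emit:
apply_moves([
  {"hand": 0.75, "xyz": [30.6, -41.0, 2], "delta_rot": [0, 0, 1.87]},
  {"hand": 0.75, "xyz": [30.6, -41.0, 2], "delta_rot": [0, 0, 1.87]},
  {"hand": 0.75, "xyz": [30.6, -41.0, 2], "delta_rot": [0, 0, 1.87]},
  {"hand": 0.75, "xyz": [30.6, -41.0, 2], "delta_rot": [0, 0, 1.87]},
  {"hand": 0.75, "xyz": [30.6, -41.0, 2], "delta_rot": [0, 0, 1.87]},
  {"hand": 0.75, "xyz": [30.6, -41.0, 2], "delta_rot": [0, 0, 1.87]},
  {"hand": 0.75, "xyz": [30.6, -41.0, 2], "delta_rot": [0, 0, 1.87]},
  {"hand": 0.75, "xyz": [30.6, -41.0, 2], "delta_rot": [0, 0, 1.87]},
  {"hand": 0.75, "xyz": [30.6, -41.0, 2], "delta_rot": [0, 0, 1.87]},
  {"hand": 0.75, "xyz": [30.6, -41.0, 2], "delta_rot": [0, 0, 1.87]},
  {"hand": 0.75, "xyz": [30.6, -41.0, 2], "delta_rot": [0, 0, 1.87]},
  {"hand": 0.75, "xyz": [30.6, -41.0, 2], "delta_rot": [0, 0, 1.87]},
])

```text
clock: 27.02
position: [503.8, -223.2, 266.4]
ee_rot: [0.513, 0.858, -0.0, -0.001]
contact_force: [0.2, 0.4, -0.3]
gripper_width: 63.9
```

Run:
```python
from h import *
st();print(tool([506.7,-232.5,200]),yaw()-1.70)
```

```text
t 27.02 pos [ 503.8 -223.2  266.4] yaw 2.064 z [-0.002  0.001 -1.   ] F [ 0.2  0.4 -0.3] w 63.9 j [-0.12  0.25 -0.15 -0.   -1.17 -0.95]
[-0.96635477 -0.1700727   6.64100047] 0.3635110642544632
```

Emit:
apply_moves([
  {"hand": 0.75, "xyz": [-0.5, 0, 3], "delta_rot": [0, 0, 0.12]},
  {"hand": 0.75, "xyz": [-0.5, 0, 6], "delta_rot": [0, 0, 0.24]},
  {"hand": 0.75, "xyz": [-0.5, 0, 9], "delta_rot": [0, 0, 0.364]},
  {"hand": 0.75, "xyz": [-0.5, 0, 11], "delta_rot": [0, 0, 0.364]},
  {"hand": 0.75, "xyz": [-0.5, 0, 11], "delta_rot": [0, 0, 0.364]},
  {"hand": 0.75, "xyz": [-0.5, 0, 11], "delta_rot": [0, 0, 0.364]},
])

```text
clock: 27.52
position: [506.7, -226.0, 156.3]
ee_rot: [0.658, 0.753, -0.001, -0.002]
contact_force: [0.2, -0.3, 0.3]
gripper_width: 64.1
```

Run:
```python
from h import *
st();print(tool([506.7,-232.5,95]),yaw()-1.70)
```

```text
t 27.52 pos [ 506.7 -226.   156.3] yaw 1.706 z [-0.004  0.    -1.   ] F [ 0.2 -0.3  0.3] w 64.1 j [-0.13  0.36 -0.3   0.   -0.92 -1.31]
[-0.65019654 -0.06606029  6.12764735] 0.00610857557773925
```

Emit:
apply_moves([
  {"hand": 0.75, "xyz": [-0.65, -0.05, 0], "delta_rot": [0, 0, 0]},
  {"hand": 0.75, "xyz": [-0.65, -0.05, 1], "delta_rot": [0, 0, 0]},
  {"hand": 0.75, "xyz": [-0.65, -0.05, 3], "delta_rot": [0, 0, 0]},
  {"hand": 0.75, "xyz": [-0.65, -0.05, 5], "delta_rot": [0, 0, 0]},
  {"hand": 0.75, "xyz": [-0.65, -0.05, 6.1], "delta_rot": [0, 0, 0]},
  {"hand": 0.75, "xyz": [-0.65, -0.05, 6.1], "delta_rot": [0, 0, 0]},
  {"hand": 0.2, "xyz": [-0.65, -0.05, 6.1], "delta_rot": [0, 0, 0]},
  {"hand": 0.2, "xyz": [-0.65, -0.05, 6.1], "delta_rot": [0, 0, 0]},
  {"hand": 0.2, "xyz": [-0.65, -0.05, 6.1], "delta_rot": [0, 0, 0]},
  {"hand": 0.2, "xyz": [-0.65, -0.05, 6.1], "delta_rot": [0, 0, 0]},
  {"hand": 0.2, "xyz": [-0.65, -0.05, 6.1], "delta_rot": [0, 0, 0]},
  {"hand": 0.2, "xyz": [-0.65, -0.05, 6.1], "delta_rot": [0, 0, 0]},
])

```text
clock: 28.52
position: [508.7, -232.6, 97.5]
ee_rot: [0.658, 0.753, 0.0, 0.001]
contact_force: [0.7, 0.0, 0.8]
gripper_width: 34.7
```

Run:
```python
from h import *
st()
p=get_image("scene");crop(p,"s32",340,170,450,270,6)
```

```text
t 28.52 pos [ 508.7 -232.6   97.5] yaw 1.706 z [ 0.002 -0.    -1.   ] F [0.7 0.  0.8] w 34.7 j [-0.14  0.44 -0.35  0.   -0.78 -1.3 ]
```

View pics/s32.png

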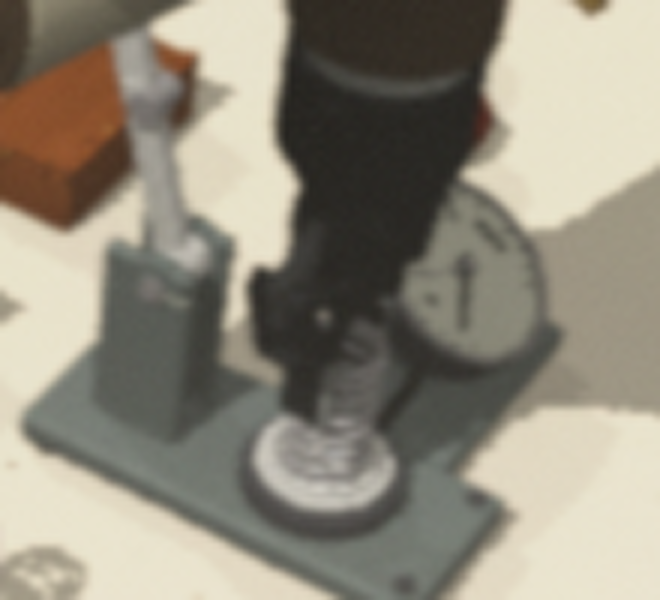

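Emit:
apply_moves([
  {"hand": 0.2, "xyz": [0, 0, -3], "delta_rot": [0, 0, 0]},
  {"hand": 0.2, "xyz": [0, 0, -7], "delta_rot": [0, 0, 0]},
  {"hand": 0.2, "xyz": [0, 0, -11], "delta_rot": [0, 0, 0]},
  {"hand": 0.2, "xyz": [0, 0, -15], "delta_rot": [0, 0, 0]},
  {"hand": 0.2, "xyz": [0, 0, -16], "delta_rot": [0, 0, 0]},
  {"hand": 0.2, "xyz": [0, 0, -16], "delta_rot": [0, 0, 0]},
])

```text
clock: 29.07
position: [509.7, -232.9, 261.2]
ee_rot: [0.658, 0.753, 0.002, 0.004]
contact_force: [0.4, -0.4, -0.1]
gripper_width: 34.7
```

Run:
```python
from h import *
st();print(tool([555.5,270.8,245]))
```

```text
t 29.07 pos [ 509.7 -232.9  261.2] yaw 1.706 z [ 0.009 -0.002 -1.   ] F [ 0.4 -0.4 -0.1] w 34.7 j [-0.14  0.27 -0.15  0.   -1.15 -1.3 ]
[49.29668658 11.31322299  1.56566636]
```

Emit:
apply_moves([
  {"hand": 0.2, "xyz": [4, 0.9, 0], "delta_rot": [0, 0, 0]},
  {"hand": 0.2, "xyz": [8, 1.8, 0], "delta_rot": [0, 0, 0]},
  {"hand": 0.2, "xyz": [12, 2.8, 0], "delta_rot": [0, 0, 0]},
  {"hand": 0.2, "xyz": [16, 3.7, 0], "delta_rot": [0, 0, 0]},
  {"hand": 0.2, "xyz": [20, 4.6, 0], "delta_rot": [0, 0, 0]},
  {"hand": 0.2, "xyz": [24, 5.5, 0], "delta_rot": [0, 0, 0]},
  {"hand": 0.2, "xyz": [28, 6.4, 0], "delta_rot": [0, 0, 0]},
  {"hand": 0.2, "xyz": [32, 7.3, 0], "delta_rot": [0, 0, 0]},
  {"hand": 0.2, "xyz": [36, 8.3, 0], "delta_rot": [0, 0, 0]},
  {"hand": 0.2, "xyz": [40, 9.2, 0], "delta_rot": [0, 0, 0]},
  {"hand": 0.2, "xyz": [44, 10.1, 0], "delta_rot": [0, 0, 0]},
  {"hand": 0.2, "xyz": [47, 10.8, 0], "delta_rot": [0, 0, 0]},
])

```text
clock: 30.07
position: [550.8, 250.5, 254.3]
ee_rot: [0.657, 0.754, -0.002, -0.001]
contact_force: [0.4, -0.8, -0.4]
gripper_width: 34.2
```

Emit:
apply_moves([
  {"hand": 0.2, "xyz": [2.3, 0.5, 1], "delta_rot": [0, 0, 0]},
  {"hand": 0.2, "xyz": [2.3, 0.5, 2], "delta_rot": [0, 0, 0]},
  {"hand": 0.2, "xyz": [2.3, 0.5, 3], "delta_rot": [0, 0, 0]},
  {"hand": 0.2, "xyz": [2.3, 0.5, 3], "delta_rot": [0, 0, 0]},
])

```text
clock: 30.4
position: [551.7, 269.8, 222.3]
ee_rot: [0.658, 0.753, -0.004, -0.001]
contact_force: [-0.6, -0.2, -0.4]
gripper_width: 34.4
```

Run:
```python
from h import *
st();print(tool([555.5,270.8,180]))
p=get_image("scene");crop(p,"s33",150,250,260,370,6)
X=telemetry.read_state()["position"]; print((proj(p,[X-[0,0,61],[555.5,270.8,112]])-[150,250])*6)
```

```text
t 30.4 pos [551.7 269.8 222.3] yaw 1.705 z [-0.007 -0.005 -1.   ] F [-0.6 -0.2 -0.4] w 34.4 j [ 0.72  0.39 -0.06 -0.   -1.13 -2.15]
[0.06365025 0.42037939 4.2217005 ]
[[366.69448582 435.76834351]
 [383.66911508 528.77840756]]
```

View pics/s33.png

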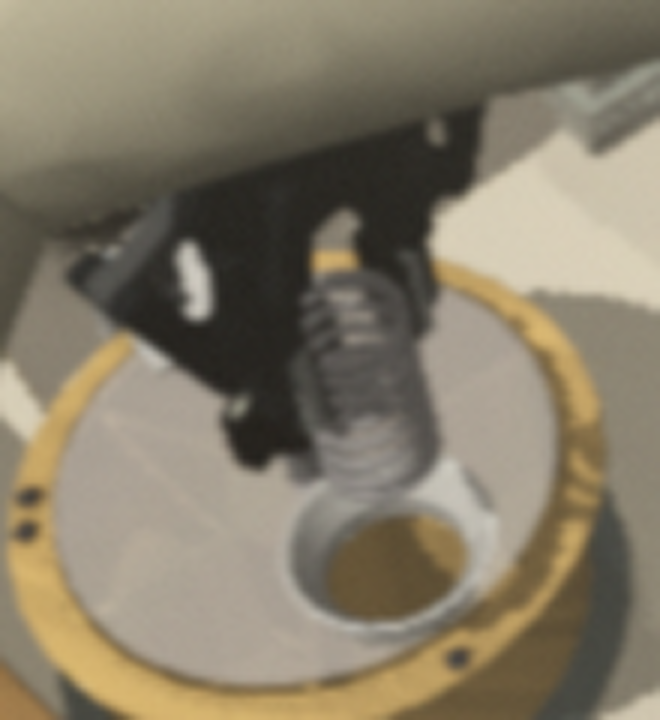

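Emit:
apply_moves([
  {"hand": 0.2, "xyz": [0.05, 0.3, 2], "delta_rot": [0, 0, 0]},
  {"hand": 0.2, "xyz": [0.05, 0.3, 4], "delta_rot": [0, 0, 0]},
  {"hand": 0.2, "xyz": [0.05, 0.3, 5], "delta_rot": [0, 0, 0]},
  {"hand": 0.2, "xyz": [0.05, 0.3, 5], "delta_rot": [0, 0, 0]},
  {"hand": 0.2, "xyz": [0.05, 0.3, 5], "delta_rot": [0, 0, 0]},
])

```text
clock: 30.87
position: [557.0, 271.3, 177.1]
ee_rot: [0.658, 0.753, -0.0, 0.0]
contact_force: [0.2, 0.5, 0.5]
gripper_width: 34.3
```

Run:
```python
from h import *
st()
p=get_image("scene");crop(p,"s34",160,280,260,370,7)
```

```text
t 30.87 pos [557.  271.3 177.1] yaw 1.705 z [ 0.    -0.001 -1.   ] F [0.2 0.5 0.5] w 34.3 j [ 0.71  0.44 -0.11  0.   -1.02 -2.15]
```

View pics/s34.png

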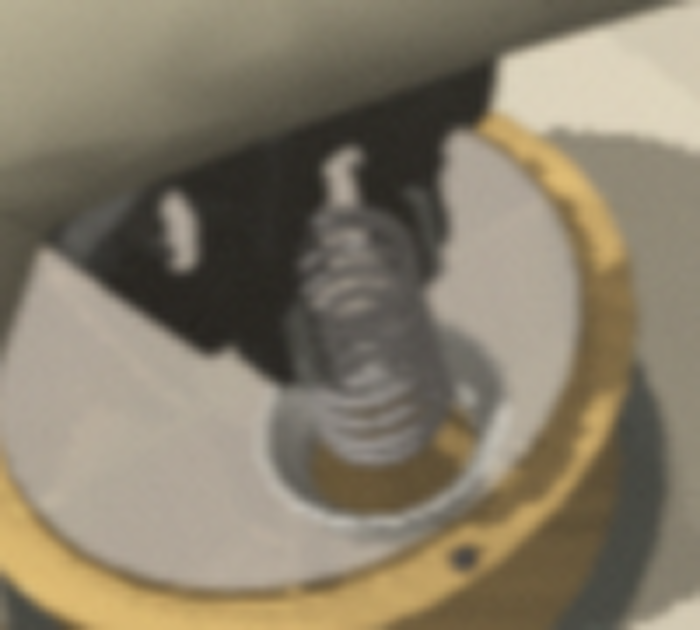

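Emit:
apply_moves([
  {"hand": 0.2, "xyz": [0, -0.1, 1], "delta_rot": [0, 0, 0]},
  {"hand": 0.2, "xyz": [0, -0.1, 2], "delta_rot": [0, 0, 0]},
  {"hand": 0.2, "xyz": [0, -0.1, 2], "delta_rot": [0, 0, 0]},
  {"hand": 0.2, "xyz": [0, -0.1, 2], "delta_rot": [0, 0, 0]},
])

```text
clock: 31.25
position: [555.3, 271.7, 155.9]
ee_rot: [0.658, 0.753, -0.001, -0.0]
contact_force: [0.4, 0.1, -0.9]
gripper_width: 34.3
```

Run:
```python
from h import *
st()
p=get_image("scene");crop(p,"s35",160,280,260,370,7)
```

```text
t 31.25 pos [555.3 271.7 155.9] yaw 1.706 z [-0.001 -0.001 -1.   ] F [ 0.4  0.1 -0.9] w 34.3 j [ 0.72  0.46 -0.14 -0.   -0.98 -2.15]
```

View pics/s35.png

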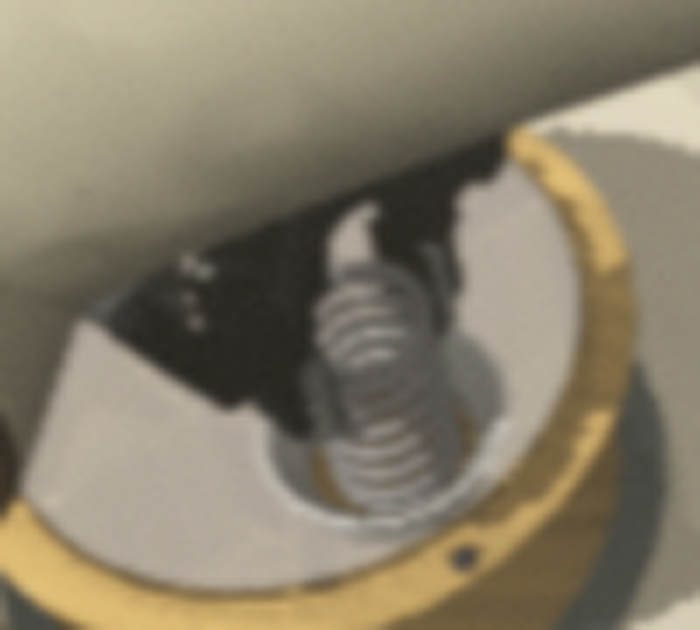

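Spring's lower end is inside the funnel; release.

Emit:
apply_moves([
  {"hand": 0.75, "xyz": [0, 0, 0], "delta_rot": [0, 0, 0]},
  {"hand": 0.75, "xyz": [0, 0, 0], "delta_rot": [0, 0, 0]},
  {"hand": 0.75, "xyz": [0, 0, 0], "delta_rot": [0, 0, 0]},
  {"hand": 0.75, "xyz": [0, 0, 0], "delta_rot": [0, 0, 0]},
  {"hand": 0.75, "xyz": [0, 0, 0], "delta_rot": [0, 0, 0]},
  {"hand": 0.75, "xyz": [0, 0, -3], "delta_rot": [0, 0, 0]},
  {"hand": 0.75, "xyz": [0, 0, -7], "delta_rot": [0, 0, 0]},
  {"hand": 0.75, "xyz": [0, 0, -11], "delta_rot": [0, 0, 0]},
  {"hand": 0.75, "xyz": [-4, -4, -13], "delta_rot": [0, 0, 0]},
  {"hand": 0.75, "xyz": [-8, -7, -13], "delta_rot": [0, 0, 0]},
  {"hand": 0.75, "xyz": [-12, -10, -13], "delta_rot": [0, 0, 0]},
  {"hand": 0.75, "xyz": [-12, -10, -13], "delta_rot": [0, 0, 0]},
])

```text
clock: 32.3
position: [471.1, 137.9, 287.5]
ee_rot: [0.658, 0.753, 0.001, 0.0]
contact_force: [1.4, -1.0, -0.6]
gripper_width: 64.4
```

Run:
```python
from h import *
st()
p=get_image("scene");crop(p,"s36",150,270,260,390,6);crop(p,"s37",290,130,450,350,3)
q=get_image("top");crop(q,"t36",170,170,290,280,6);crop(q,"t37",270,210,470,310,4)
for n,i in (("s",p),("t",q)):
  for l in ("bin_one","spring_a"):
    print(n,l,[([round(v) for v in d["xyz"]],round(d["confidence"],2)) for d in nets.pinpoint(i,l)[:6]])
```

```text
t 32.3 pos [471.1 137.9 287.5] yaw 1.706 z [ 0.001  0.001 -1.   ] F [ 1.4 -1.  -0.6] w 64.4 j [ 0.62  0.13 -0.25 -0.   -1.19 -2.05]
s bin_one [([553, 271, 18], 0.67)]
s spring_a [([568, -67, 0], 0.8), ([475, 6, 7], 0.71), ([552, 270, 18], 0.69), ([486, 65, 6], 0.58)]
t bin_one []
t spring_a [([569, -71, -1], 0.55), ([484, 60, 4], 0.47), ([474, 9, 7], 0.43)]
```

View pics/s36.png

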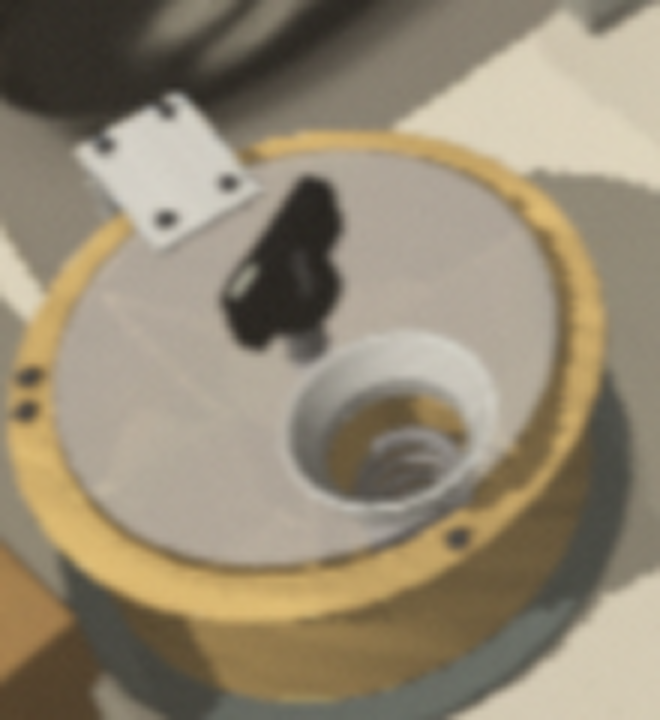

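View pics/t36.png

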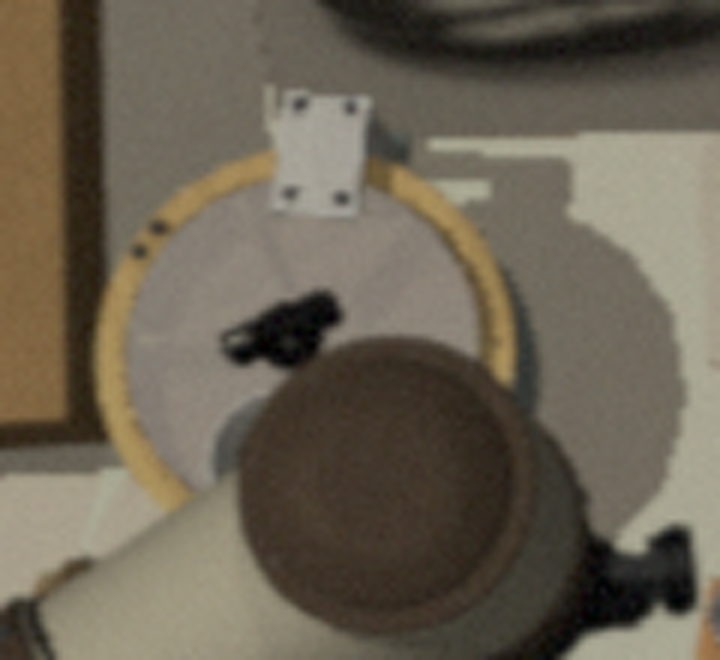

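View pics/s37.png

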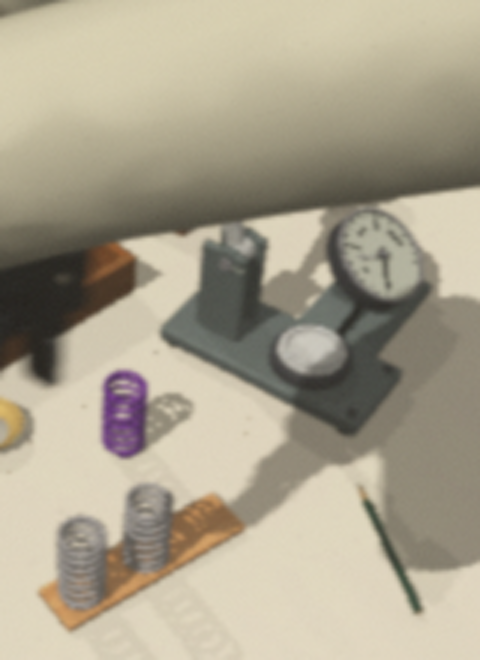

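View pics/t37.png

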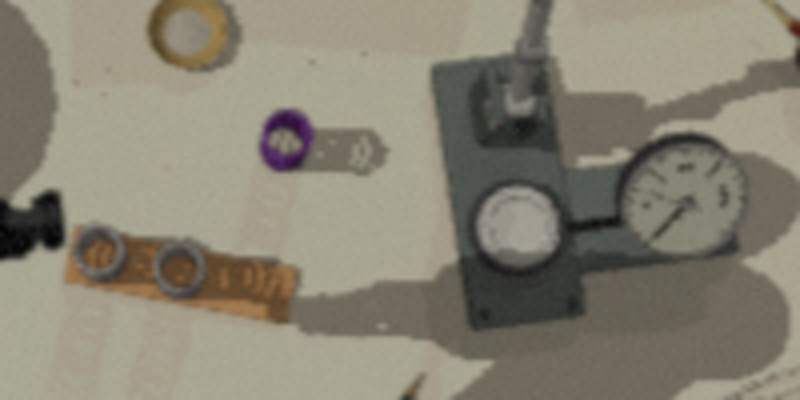

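Run:
```python
from h import *
from bench import workorder
q=get_image("top");crop(q,"t38",420,235,465,275,16)
print(workorder.job_done()); st()
```

```text
the job is handed in; nothing more can be done
None
the job is handed in; nothing more can be done
```

View pics/t38.png

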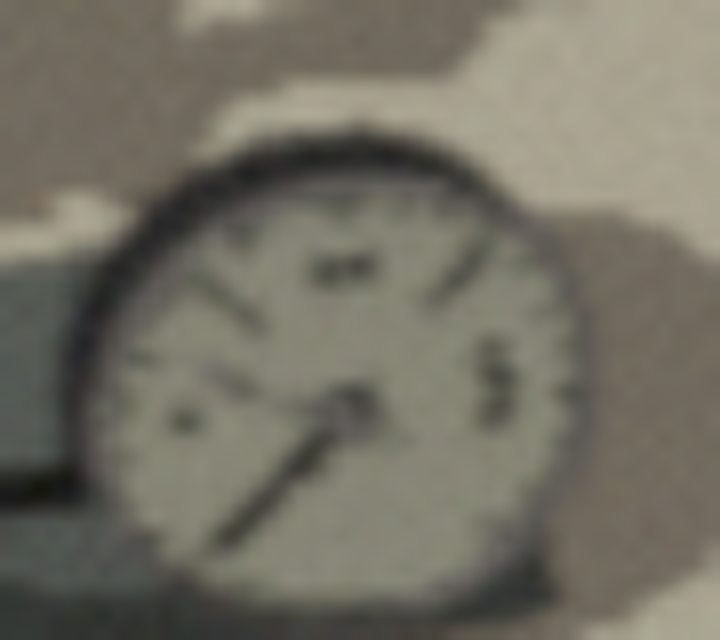

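I tested the end spring nearest the tester, read one dot on the dial, and dropped the spring into the one-dot compartment. I handed the job in at about 32 s. The result isn't reported, and the lever angle during the hold is the one thing I could not confirm exactly.

- **Test:** I held the lever near its mark for about 2 s. The needle read roughly 4.5–5 N, which is well inside the one-dot field (under 7 N).
- **Drum:** I guided the lever back up, turned the drum about −0.77 rad, and the one-dot stud lined up with the chute to within about 0.05 rad.

**Last checks**
- The spring is visible through the chute, and the network puts it on the compartment floor at about (552, 270, 18).
- The other two springs still stand on the board where they were, and I didn't touch the purple one.
- The lever is up and the arm is clear of everything.
- The thin maximum hand stays in the one-dot field.

**Disagreement on the lever angle:** My first estimate, from how far the arm had moved, said the lever was level too early, probably because the crossbar slipped in the fingers. I went about 17 mm lower and judged the mark from three other cues:
- The lever's slope in the picture and the network's crossbar height both gave about 1.88–1.90 rad.
- The needle force gave about 1.85 rad.
- I never hit the stop at 1.927 rad.

All three put the lever inside the allowed range, 1.8275–1.9075 rad.

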